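Weigh a vial with sprung tongs

TASK

Weigh the shorter of the two amber vials without touching it with the gripper: take the sprung tongs from their leaning rest, reach in under the riser's front edge, squeeze them shut on the short vial and carry it upright to the balance. Lower it gently onto the middle of the round pan, and only once it stands there let the tongs spring open. Put the tongs back in their rest and let go; leave the tall vial standing where it is.

Things in the scene. Friction and masses are not known exactly. Their poses are not given: they have to be found in the camera images.
- tongs: Loose steel sprung tongs, 170 mm long, 120 g: two arms that stay parallel as they close, joined near the top by telescoping spring rods. Origin midway between the open jaws. z runs up the arms from jaws to top end (-17 to 151 mm); y is the closing line, left arm (+y) fixed in this frame; x the upper side. They rest leaning 25 deg from vertical, top end towards the robot's side.
- tongs_arm (a joint): Slide of the right arm towards the left (m): 0 open (jaw gap 64 mm, 58 mm over the finger plates), stop 0.028; both widths shrink by it, about 0.022 on the short vial. The spring pushes open with 8 N at 0, 12.5 N at 0.028. While the fingers keep the tongs a little squeezed the spring keeps them in the gripper; opened past 58 mm they drop.
- jaw_left (a point): Centre of the left jaw pad's inner face; tongs frame (0, 32, 0) mm. Pads 20 wide (tongs x) by 32 long (z), jaw backs 8 mm outside this face. The middle of the grip is halfway to jaw_right.
- jaw_right (a point): Centre of the right jaw pad's inner face (moves with the right arm).
- tongs_plate_left (a point): Middle of the left finger plate's flat outer face, tongs frame (0, 29, 112) mm: squeeze here, gripper in line with the arms. The plate runs from z = 87 to 151 in a channel 36 mm wide between rails 4 mm proud that keep a finger in line to about 15 deg; over the rails the open tongs measure 66 mm. Fingertips at z = 93 leave 58 mm to the top end.
- tongs_plate_right (a point): Middle of the right finger plate's outer face (moves with the right arm).
- tongs_rest: Fixed grey rest, base 140 x 100 mm, with a board leaning 25 deg, two saddles under the tongs, a foot ledge below the jaws and low cheeks outside them (4 mm spare each side). Tongs lift out straight up or along the arms. Origin under the base's centre; x points to the jaws' side, away from the robot; z up. Board top 170 mm high. Left or right of the balance.
- rest_jaws (a point): Where the tongs' origin (jaw middle) lies when they are home in the rest: (35, 0, 75) mm in the rest's frame.
- balance: Fixed low white balance, 155 x 132 mm, housing top at 74 mm, display towards -x. Origin under the housing. Behind rest and balance a big fixed carton, 0.4 m high, fills the table from x = 0.585 on, y = -0.07 to 0.27 m: keep the gripper's body clear of it.
- pan_top (a point): Centre of the top of the round steel pan, diameter 90 mm, 88 mm above the table. The pan is sprung: 1.5 N sinks it 1 mm, travel 6 mm.
- short_vial: Shorter amber screw-cap vial, 42 mm diameter, 70 mm tall (straight body up to about 45 mm), about 50 to 100 g, loose, standing on the table under the riser's front edge; the one to weigh. Origin centre of its underside, z its axis.
- tall_vial: Taller amber screw-cap vial, 48 mm diameter, 90 mm tall, beside the short one (axes about 95 mm apart, either side); to be left alone. Origin centre of its underside.
- riser: Fixed white shelf board, 160 deep x 200 wide x 12 mm, underside 150 mm above the table, on four thin posts (12 mm diameter at x = -10 and 68, y = +-92 mm), two cartons on top up to 277 mm. Origin on the table under the board's centre, front at -x (towards the robot).
- riser_front (a point): Middle of the lower front edge of the riser board, 150 mm above the table; the vials' axes stand 12 to 21 mm behind this edge, so tongs must slope in from the front.
- pan: The balance's round sprung pan (see pan_top); origin at the centre of its top. Do not press it with more than about 10 N.
- marker: Bystander: a marker pen lying near the table's front edge, 132 mm long, 16 mm high. Origin centre of its underside.

How it is judged:
By the outcome, as a careful person would: the job done as asked, in the order asked, and still so for the second after the job is handed in, with the robot touching nothing.
It also fails if it takes over 72 s, if anything falls off the work surface, if the arm or the gripper's body presses on something with over 40 N, if the wrist force passes 120 N, or if a joint passes its speed limit or range.

ROBOT

A 6-joint arm with a two-finger parallel gripper is mounted at the origin on a cart in front of the work surface, level with it; the furniture and walls round the work are solid. World frame = base frame: x ahead of the robot, y to its left, z up, the work surface at z = 0. Lengths are in m, angles in degrees, forces in N, time in s.
With the tool pointing down it reaches from about 0.3 to 0.75 m from the base axis. Payload 8.5 kg.
Tool frame: the origin (TCP) lies between the finger pads; the fingertips stand 17 mm ahead of it and the grasp point (between the pads) lies 2 mm behind it; z points along the fingers, y is the direction in which the jaws open and shut (so a half turn about z gives the same grasp; the last joint's range is limited). The gripper opens to 85 mm and grips with 20 to 120 N. Pads are 22 mm wide; open, the fingers measure 114 mm over their backs; the gripper's body (76 mm by 85 mm) begins 54 mm behind the grasp point. The pads swing forward as they close: fully open they stand 13 mm farther back than shut.
Start: joints at [52.179, 21.807, 74.336, -0, 83.858, -12.336], TCP at [0.237, 0.496, 0.248] pointing down, gripper open.
Joint ranges: [-178.18, 178.18], [-50.72, 133.34], [12.68, 142.11], [-81.47, 261.47], [9.98, 163.14], [-165.26, 165.26]. Speed limits (degrees/s): [136.94, 136.94, 180, 180, 180, 180].

INTERFACE

Orientations are given as a 3x3 rotation matrix whose columns are the frame's x, y, z axes.
In Python, from rig import readout, eyes, env gives the robot as it stands.
- The arm moves only by the tool arm_command, never from a script. Its argument "rows" is text: rows parted by semicolons, each of 7 numbers parted by spaces: the closure, from 0 (fully open) to 1 (shut), then the shift along the tool's x, y, z in mm, then the turn, a rotation vector about the tool's x, y, z in degrees. In form: grip dx dy dz rx ry rz; .... A call has 1 to 5 rows; each row shifts and turns the commanded pose from where the row before left it, along the tool's axes as they then stand; what a row does not reach is not made up. A row lasts 1/12 s, in which the tool goes at most 41.7 mm and 7.16 degrees, less where a joint would pass 70% of its speed; a pose out of reach is approached as far as the arm can. A call with a gripper value outside its range is refused whole. The fingers move at their own pace and stop on an object; "squeeze" is the grip in N (left out, the last holds). Time passes only in rows, so rows that do not move let the fingers close. It gives the time, the measured TCP pose, the force and the opening at its end, in the units of the state.
- readout.observe(): the state, without advancing time (a new reading comes with each control period).
- eyes.get_image(name): name is "scene" or "top"; returns the picture (400x640x3 uint8, red, green, blue); there is no depth.
- eyes.camera_model(name): a dict with "mtx" (3x3 intrinsics, pixels), "view" (4x4, takes a point from world to camera coordinates). Camera axes: x right, y up, looking along -z (the intrinsics and any distortion apply to the point x, -y, -z); pixel columns grow to the right and rows downward; lengths in m; the calibration is good to about 2 mm. A picture is of the moment at which its call begins. camera_model takes no time and is no camera call.
- env.close_job(): hands the job in, once; it reports no verdict.
The state is a dict: "time_s": time; "q": joint angles; "qvel": joint speeds; "joint_efforts": joint torques, N m; "position": TCP position; "tool_rot": TCP orientation; "ft_force": force on the tool from outside, world axes, zero at the start; "wrist_torque": the same for the moment, N m; "grip_width": finger opening in m.
Only numpy, scipy, OpenCV 4.12 (cv2) and the standard library are available. Lean on these libraries where they do the work, as an engineer would, in place of code of your own. Each camera call takes 0.05 s, during which the arm holds its last target. There are 200 camera calls.

## Working session

There is one attempt and no reset: what is moved stays moved. The work goes in short steps, Python scripts to look and compute and a tool call to move; the robot and the scene stay as the last step left them, time stands still between calls to the robot, and variables do not carry over. Pictures are saved under pics/ and viewed, about 8 in all and at most 12, crops included, and the job is handed in when it is done.

Besides the shell and the picture viewer there is one more tool, called by a JSON object that holds its "api" and its "payload", one argument or row to a line. arm_command: Moves the arm, as the interface text tells. Its arguments: {"type":"object","properties":{"rows":{"type":"string"},"squeeze":{"type":"number"}},"required":["rows"]}

```bash
ls; mkdir -p pics; python3 - <<'E'
from rig import readout, eyes, env
import cv2,numpy as np
np.set_printoptions(precision=4,suppress=True)
s=readout.observe();print(s)
for n in("scene","top"):
    im=eyes.get_image(n);cv2.imwrite(f"pics/{n}0.png",im[...,::-1])
    c=eyes.camera_model(n);print(n,{k:np.array(v) for k,v in c.items()})
E
```

```text
pics
{'time_s': 0.0, 'q': array([ 52.18  ,  21.8435,  74.3873,  -0.0002,  83.8603, -12.3359]), 'qvel': array([ 0.021 , -0.0604,  0.0361, -0.1065,  0.0219,  0.0278]), 'joint_efforts': array([  0.001 , -44.8468, -23.1281,  -0.0002,   0.0049,   0.    ]), 'position': array([0.2365, 0.4963, 0.2477]), 'tool_rot': array([[-0.9027,  0.4303, -0.001 ],
       [ 0.4303,  0.9027, -0.0013],
       [ 0.0003, -0.0016, -1.    ]]), 'ft_force': array([-0.5259, -0.7904,  0.0885]), 'wrist_torque': array([ 0.0146, -0.047 , -0.0279]), 'grip_width': 0.08550816892077535}
scene {'mtx': array([[496.8153,   0.    , 314.1174],
       [  0.    , 496.8153, 198.4744],
       [  0.    ,   0.    ,   1.    ]]), 'view': array([[-0.8945, -0.447 ,  0.0027,  0.5287],
       [ 0.3237, -0.6436,  0.6936, -0.2609],
       [-0.3083,  0.6213,  0.7204, -0.9953],
       [ 0.    ,  0.    ,  0.    ,  1.    ]])}
top {'mtx': array([[460.4555,   0.    , 316.3614],
       [  0.    , 460.4555, 195.0005],
       [  0.    ,   0.    ,   1.    ]]), 'view': array([[-0.0352, -0.9994, -0.0057,  0.0205],
       [ 0.9776, -0.0356,  0.2072, -0.5989],
       [-0.2073,  0.0018,  0.9783, -1.0411],
       [ 0.    ,  0.    ,  0.    ,  1.    ]])}
```

View pics/scene0.png

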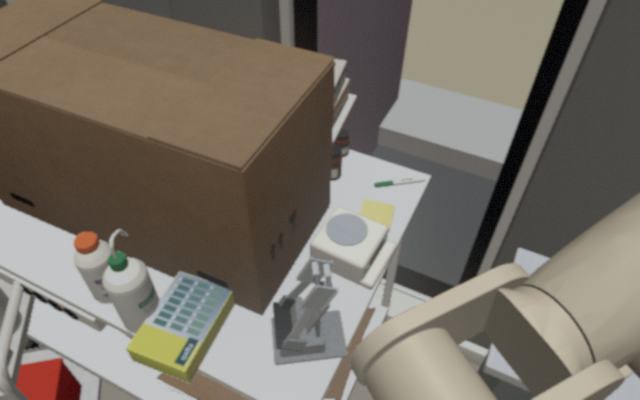

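View pics/top0.png

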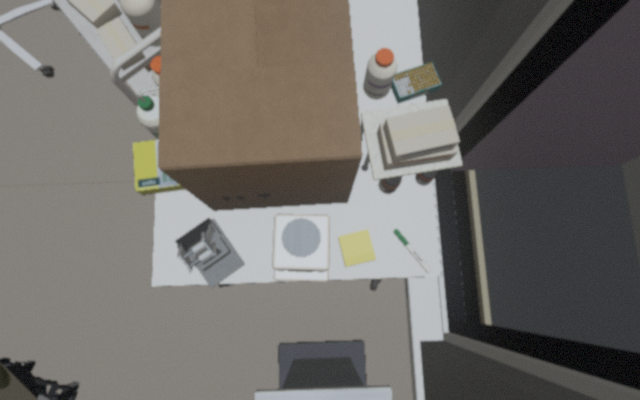

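Scene: the rest with the tongs is at about (310,310), the balance pan at (348,229), the vials at (335,160). Top: the rest is at (210,250), the pan at (301,238), the vials' fronts at (390,184) and (425,178), and the riser at (412,140).

```bash
cat > h.py <<'E'
import numpy as np,cv2
from rig import readout,eyes,env
np.set_printoptions(precision=4,suppress=True)
C={n:{k:np.array(v) for k,v in eyes.camera_model(n).items()} for n in("scene","top")}
def proj(n,p):
    c=C[n];q=c['view'][:3,:3]@np.asarray(p,float)+c['view'][:3,3];q=q*[1,-1,-1];u=c['mtx']@q;return u[:2]/u[2]
def ray(n,uv):
    c=C[n];d=np.linalg.inv(c['mtx'])@[uv[0],uv[1],1];d=d*[1,-1,-1];R=c['view'][:3,:3]
    return -R.T@c['view'][:3,3],R.T@d/np.linalg.norm(d)
def plane(n,uv,z):
    o,d=ray(n,uv);return o+d*(z-o[2])/d[2]
def tri(us,ut):
    o1,d1=ray("scene",us);o2,d2=ray("top",ut)
    t=np.linalg.lstsq(np.c_[d1,-d2],o2-o1,rcond=None)[0];a=o1+t[0]*d1;b=o2+t[1]*d2
    return (a+b)/2,np.linalg.norm(a-b)
def crop(n,im,x0,y0,x1,y1,f,out):
    c=cv2.resize(im[y0:y1,x0:x1],None,fx=f,fy=f,interpolation=cv2.INTER_CUBIC)
    for k in range(x0-x0%10+10,x1,10):
        cv2.line(c,((k-x0)*f,0),((k-x0)*f,4 if k%50 else 12),(255,0,0),1)
        if k%20==0: cv2.putText(c,str(k),((k-x0)*f-8,22),0,.3,(255,0,0))
    for k in range(y0-y0%10+10,y1,10):
        cv2.line(c,(0,(k-y0)*f),(4,(k-y0)*f),(255,0,0),1)
        if k%20==0: cv2.putText(c,str(k),(6,(k-y0)*f+3),0,.3,(255,0,0))
    return c
E
python3 - <<'E'
from h import *
s=cv2.imread("pics/scene0.png")[...,::-1];t=cv2.imread("pics/top0.png")[...,::-1]
a=crop("s",s,265,245,355,365,5,"");b=crop("s",s,320,60,380,185,5,"")[:600]
o=np.full((600,800,3),255,np.uint8);o[:600,:450]=a;o[:600,460:760]=b
cv2.imwrite("pics/sc1.png",o[...,::-1])
a=crop("t",t,170,210,250,290,5,"");b=crop("t",t,355,90,435,210,5,"")
o=np.full((600,800,3),255,np.uint8);o[:400,:400]=a;o[:600,400:800]=b
cv2.imwrite("pics/tc1.png",o[...,::-1])
E
```

```text
(no output)
```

View pics/sc1.png

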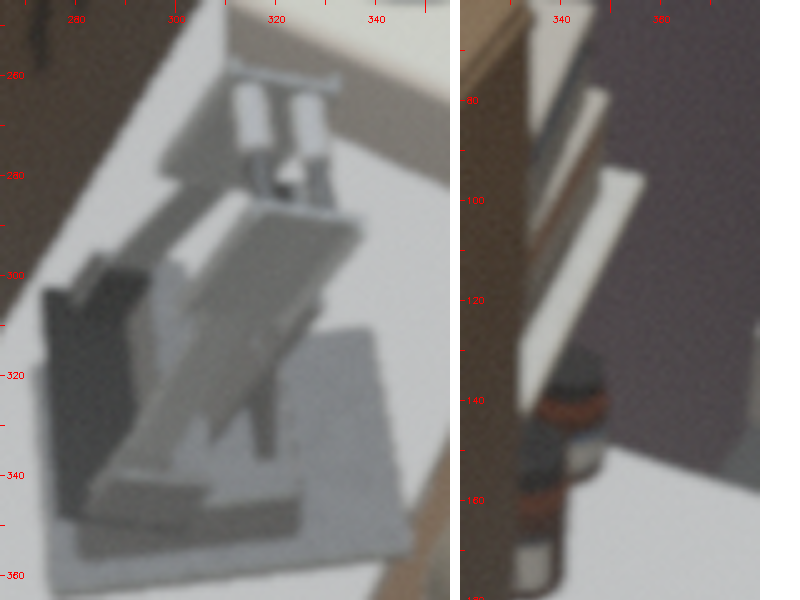

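View pics/tc1.png

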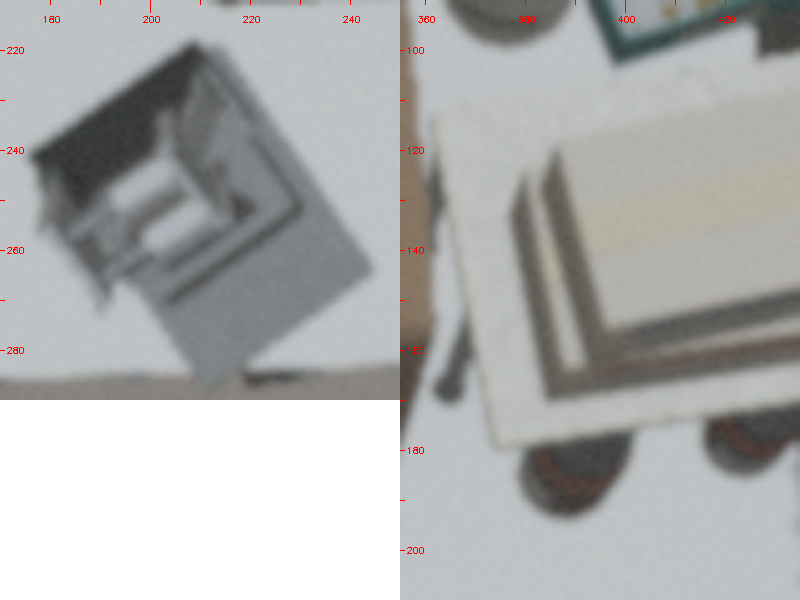

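Scene crop: the tongs' top ends are near (316..340,262..287), the base corners at (339,311), (347,355) and (275,364), and the vial bottoms at about (335,180) and (345,156). Top crop: the base corners are at (244,263), (211,287) and (210,218), the tongs' rods at (199..208,246..255), and the left and right vial fronts at (387,194) and (424,185).

```bash
python3 - <<'E'
from h import *
for n in C: print(n,ray(n,(320,200)))
def T(l,a,b): p,e=tri(a,b);print(l,p,'gap',round(e,4))
T("base c1",(339.3,310.5),(211,287.5));T("base c2",(347,355.5),(244.3,263.5))
T("base c1x",(339.3,310.5),(244.3,263.5))
T("base far",(275,364.5),(213,219))
T("pan",(347.5,229),(301.3,237.8))
for z in(.088,):print("pan",plane("scene",(347.5,229),z),plane("top",(301.3,237.8),z))
T("riser FR",(357,97),(461,166.5))
for l,u in(("FL",(375,179.5)),("FR",(461,166.5)),("BL",(362,113)),("BR",(445,100))):print(l,plane("top",u,.15),plane("top",u,.162))
for u in((387.5,193.5),(378.8,187),(424,185),(415.8,178)):print("vial",u,plane("top",u,0.0))
for u in((340.5,176),(335,180),(348.8,152),(343,156.5)):print("vialS",u,plane("scene",u,0.0))
# sharpness: pan by mask
s=cv2.imread("pics/scene0.png");t=cv2.imread("pics/top0.png")
for n,im,b in(("scene",s,(322,210,372,248)),("top",t,(278,214,325,262))):
    c=im[b[1]:b[3],b[0]:b[2]];g=c.max(2);th,m=cv2.threshold(g,0,255,cv2.THRESH_OTSU+cv2.THRESH_BINARY_INV)
    cs=max(cv2.findContours(m,0,1)[0],key=cv2.contourArea);print(n,th,cv2.fitEllipse(cs),cv2.contourArea(cs),b)
E
```

```text
scene (array([0.2505, 0.6868, 0.8966]), array([ 0.2967, -0.6245, -0.7224]))
top (array([0.3705, 0.001 , 1.1427]), array([ 0.1964, -0.0093, -0.9805]))
base c1 [0.4043 0.2405 0.1175] gap 0.0305
base c2 [ 0.4334  0.1996 -0.1308] gap 0.0446
base c1x [0.4448 0.1808 0.007 ] gap 0.0031
base far [ 0.5635  0.2869 -0.1353] gap 0.039
pan [0.494  0.037  0.0863] gap 0.0019
pan [0.4925 0.0383 0.088 ] [0.4948 0.0372 0.088 ]
riser FR [ 0.6307 -0.3226  0.1587] gap 0.002
FL [ 0.6112 -0.132   0.15  ] [ 0.6083 -0.1304  0.162 ]
FR [ 0.6339 -0.3253  0.15  ] [ 0.6308 -0.3213  0.162 ]
BL [ 0.7687 -0.112   0.15  ] [ 0.7639 -0.1106  0.162 ]
BR [ 0.7933 -0.3044  0.15  ] [ 0.7882 -0.3007  0.162 ]
vial (387.5, 193.5) [ 0.6099 -0.1815  0.    ]
vial (378.8, 187) [ 0.6276 -0.1606  0.    ]
vial (424, 185) [ 0.6286 -0.2758  0.    ]
vial (415.8, 178) [ 0.6477 -0.2564  0.    ]
vialS (340.5, 176) [ 0.609  -0.1906  0.    ]
vialS (335, 180) [ 0.6155 -0.1704 -0.    ]
vialS (348.8, 152) [ 0.6283 -0.2883  0.    ]
vialS (343, 156.5) [ 0.6349 -0.264   0.    ]
scene 182.0 ((24.274980545043945, 19.437597274780273), (31.555118560791016, 41.15230941772461), 94.99895477294922) 1018.0 (322, 210, 372, 248)
top 188.0 ((22.660552978515625, 23.25836944580078), (37.82727813720703, 38.00510025024414), 50.105079650878906) 1126.5 (278, 214, 325, 262)
```

```bash
python3 - <<'E'
from h import *
A=(.634,-.1835);B=(.6496,-.277)
for l,p in(("A",A),("B",B)):
    for z in(0,.07,.09):print(l,z,proj("scene",(*p,z)),proj("top",(*p,z)))
s=cv2.imread("pics/scene0.png");t=cv2.imread("pics/top0.png")
a=cv2.resize(s[120:185,322:358],None,fx=8,fy=8,interpolation=cv2.INTER_CUBIC)
b=cv2.resize(t[165:200,372:437],None,fx=7,fy=7,interpolation=cv2.INTER_CUBIC)
o=np.full((525,760,3),255,np.uint8);o[:520,:288]=a;o[:245,300:755]=b
d=o.astype(float);d=255*(d/255)**.5;cv2.imwrite("pics/v.png",d)
print(s[125:182:2,337][:, ::-1].tolist())
print(s[122:160:2,346][:, ::-1].tolist())
E
```

```text
A 0 [330.7178 174.7209] [387.6356 184.224 ]
A 0.07 [331.4593 154.5375] [391.89   177.5082]
A 0.09 [331.6823 148.4693] [393.2042 175.4336]
B 0 [340.0682 152.121 ] [423.7937 176.981 ]
B 0.07 [341.1323 132.0362] [430.2703 169.838 ]
B 0.09 [341.4515 126.0121] [432.2705 167.632 ]
[[188, 189, 186], [188, 190, 186], [186, 187, 182], [176, 175, 169], [153, 151, 143], [115, 113, 106], [74, 72, 66], [63, 50, 44], [81, 55, 45], [71, 51, 44], [62, 57, 55], [58, 57, 56], [55, 54, 55], [60, 60, 59], [59, 58, 57], [50, 48, 48], [58, 50, 47], [77, 55, 47], [77, 56, 49], [68, 52, 48], [66, 55, 51], [67, 64, 61], [98, 94, 90], [109, 105, 99], [109, 105, 100], [105, 100, 95], [93, 86, 82], [141, 140, 139], [188, 190, 190]]
[[78, 72, 74], [80, 71, 75], [77, 71, 73], [77, 71, 73], [70, 66, 68], [63, 61, 61], [61, 62, 60], [57, 56, 54], [45, 40, 39], [73, 50, 43], [77, 54, 44], [64, 51, 46], [70, 71, 74], [100, 99, 100], [116, 115, 111], [104, 102, 98], [95, 93, 90], [161, 162, 162], [190, 192, 193]][ WARN:0@0.659] global loadsave.cpp:1063 imwrite_ Unsupported depth image for selected encoder is fallbacked to CV_8U.
```

View pics/v.png

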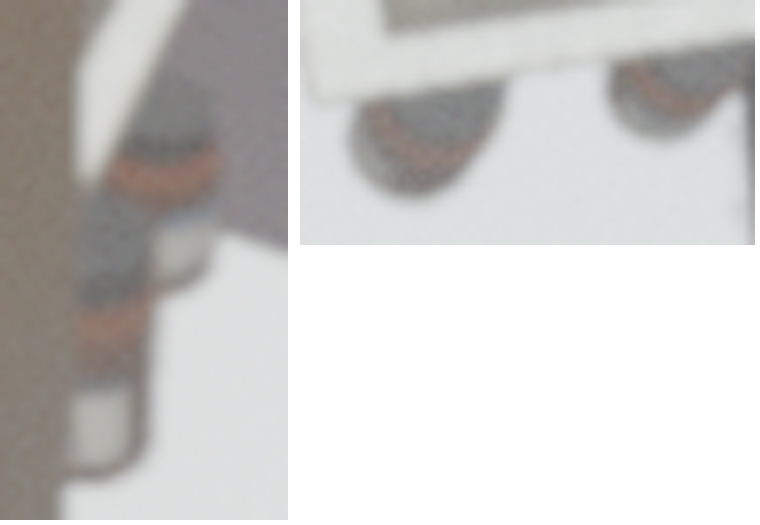

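B (right) is the short vial: its body and label span only 17 px against 22 px for A, and only this assignment fits the diameters and the 95 mm spacing. Next I refine the vial and the rest/tongs.

```bash
python3 - <<'E'
from h import *
from scipy.optimize import least_squares
s=cv2.imread("pics/scene0.png").astype(float).max(2);t=cv2.imread("pics/top0.png").astype(float).max(2)
def edge(v,x0,lvl=None):
    v=np.array(v);l=(v.min()+v.max())/2 if lvl is None else lvl
    i=[k for k in range(len(v)-1) if (v[k]-l)*(v[k+1]-l)<0];return [round(x0+k+(v[k]-l)/(v[k]-v[k+1]),2) for k in i]
print("top B bottom",[(c,edge(t[178:192,c],178)) for c in range(420,429)])
print("top B left",[(r,edge(t[r,410:422],410)) for r in range(174,184)])
print("top A bottom",[(c,edge(t[186:202,c],186)) for c in range(383,393)])
print("top A left",[(r,edge(t[r,370:386],370)) for r in range(181,190)])
print("sc B right",[(r,edge(s[r,344:354],344)) for r in range(149,156)])
print("sc B bot",[(c,edge(s[152:162,c],152)) for c in range(342,348)])
print("sc A right",[(r,edge(s[r,336:346],336)) for r in range(166,178)])
print("sc A bot",[(c,edge(s[174:186,c],174)) for c in range(332,340)])
E
cat > rest.py <<'E'
from h import *
s=cv2.imread("pics/scene0.png");t=cv2.imread("pics/top0.png")
E
python3 - <<'E'
import sys;sys.path.insert(0,'.')
from h import *
# expected rest with base corner hypothesis: yaw from top base edges at z=0.007
c2=plane("top",(244.3,263.5),.007);c1=plane("top",(211,287.5),.007);c3=plane("top",(213,219),.007);c4=plane("top",(178,241),.007)
print(c2,c1,c3,c4,np.linalg.norm(c2-c1),np.linalg.norm(c3-c2),np.degrees(np.arctan2(*(c3-c2)[1::-1])),np.degrees(np.arctan2(*(c1-c2)[1::-1])))
for u in((339.3,310.5),(347,355.5),(275,364.5)):print(plane("scene",u,.007))
E
```

```text
top B bottom [(420, [np.float64(183.91)]), (421, [np.float64(184.25)]), (422, [np.float64(184.42)]), (423, [np.float64(184.57)]), (424, [np.float64(184.59)]), (425, [np.float64(184.41)]), (426, [np.float64(184.13)]), (427, [np.float64(183.67)]), (428, [np.float64(183.01)])]
top B left [(174, [np.float64(415.6)]), (175, [np.float64(415.37)]), (176, [np.float64(415.23)]), (177, [np.float64(415.22)]), (178, [np.float64(415.18)]), (179, [np.float64(415.39)]), (180, [np.float64(415.88)]), (181, [np.float64(416.33)]), (182, [np.float64(416.85)]), (183, [np.float64(417.87)])]
top A bottom [(383, [np.float64(191.76)]), (384, [np.float64(192.24)]), (385, [np.float64(192.72)]), (386, [np.float64(192.89)]), (387, [np.float64(193.01)]), (388, [np.float64(193.15)]), (389, [np.float64(193.08)]), (390, [np.float64(192.78)]), (391, [np.float64(192.4)]), (392, [np.float64(191.9)])]
top A left [(181, [np.float64(379.21)]), (182, [np.float64(378.85)]), (183, [np.float64(378.59)]), (184, [np.float64(378.5)]), (185, [np.float64(378.43)]), (186, [np.float64(378.82)]), (187, [np.float64(379.04)]), (188, [n
[... 606 characters left out ...]
float64(340.65)]), (171, [np.float64(340.64)]), (172, [np.float64(340.63)]), (173, [np.float64(340.63)]), (174, [np.float64(340.59)]), (175, [np.float64(340.45)]), (176, [np.float64(340.06)]), (177, [np.float64(339.69)])]
sc A bot [(332, [np.float64(180.18)]), (333, [np.float64(180.17)]), (334, [np.float64(180.17)]), (335, [np.float64(179.91)]), (336, [np.float64(179.54)]), (337, [np.float64(179.08)]), (338, [np.float64(178.41)]), (339, [np.float64(177.57)])]
[0.4463 0.1811 0.007 ] [0.3916 0.2619 0.007 ] [0.5593 0.259  0.007 ] [0.5073 0.345  0.007 ] 0.0976129122727449 0.13718811008472023 34.58297499587145 124.11678256096859
[0.4433 0.1806 0.007 ]
[0.3895 0.2631 0.007 ]
[0.5032 0.3402 0.007 ]
```

```bash
cat >> h.py <<'E'
RC=np.array([.475,.2605,0]);RY=np.radians(34.35)
RR=np.array([[np.cos(RY),-np.sin(RY),0],[np.sin(RY),np.cos(RY),0],[0,0,1]])
s25,c25=np.sin(np.radians(25)),np.cos(np.radians(25))
TR=RR@np.array([[c25,0,-s25],[0,1,0],[s25,0,c25]])  # tongs frame at rest
TJ=RC+RR@[.035,0,.075]
E
python3 - <<'E'
from h import *
t=cv2.imread("pics/top0.png");s=cv2.imread("pics/scene0.png")
P=[]
for z in(-17,0,87,112,151):
    for y in(29,-29):
        P.append(TJ+TR@(np.array([0,y,z])/1000));print(z,y,P[-1],proj("scene",P[-1]),proj("top",P[-1]))
for a in((70,50),(70,-50),(-70,50),(-70,-50)):
    p=RC+RR@np.array([*a,8])/1000;print(a,proj("scene",p),proj("top",p));P.append(p)
a=crop("s",s,262,245,352,370,4,"");b=crop("t",t,165,205,255,295,4,"")
o=np.full((500,740,3),255,np.uint8);o[:,:360]=a;o[:360,370:730]=b
for p in P:
    u=(proj("scene",p)-[262,245]+.5)*4;v=(proj("top",p)-[165,205]+.5)*4+[370,0]
    for q in(u,v):cv2.circle(o,tuple(int(x) for x in q),3,(0,0,255),1)
cv2.imwrite("pics/ov.png",o)
E
```

```text
-17 29 [0.4935 0.3082 0.0596] [286.717  338.9949] [186.7505 243.8736]
-17 -29 [0.5262 0.2604 0.0596] [283.7604 311.529 ] [207.2696 229.348 ]
0 29 [0.4875 0.3042 0.075 ] [290.3415 334.3548] [186.5721 245.6804]
0 -29 [0.5203 0.2563 0.075 ] [287.199  306.7817] [207.4033 230.9231]
87 29 [0.4572 0.2834 0.1538] [310.2811 308.8278] [185.5667 255.8628]
87 -29 [0.4899 0.2356 0.1538] [306.057  280.7465] [208.1565 239.7941]
112 29 [0.4485 0.2775 0.1765] [316.482  300.8893] [185.2455 259.1157]
112 -29 [0.4812 0.2296 0.1765] [311.9013 272.678 ] [208.397 242.626]
151 29 [0.4348 0.2682 0.2119] [326.6233 287.9062] [184.7112 264.5272]
151 -29 [0.4676 0.2203 0.2119] [321.4386 259.5108] [208.7968 247.3351]
(70, 50) [274.077  364.4267] [179.3527 242.0129]
(70, -50) [270.095  317.6404] [213.0304 218.2454]
(-70, 50) [347.4465 355.0248] [210.7519 288.5863]
(-70, -50) [338.5534 309.494 ] [244.8121 263.8256]
```

View pics/ov.png

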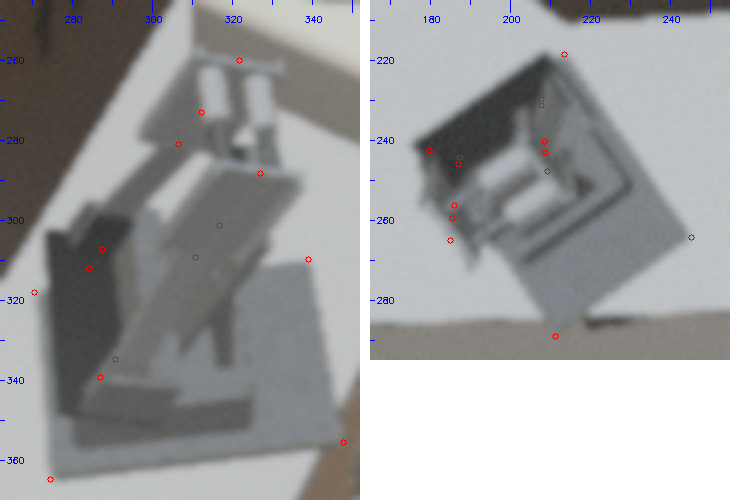

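The overlay fits both views to about 1 px. I'll solve the vial position from its silhouette edges and write a planner.

```bash
cat >> h.py <<'E'
from scipy.spatial.transform import Rotation as Ro
def plan(p1,R1,g,n=None,p0=None,R0=None,vmax=38,wmax=6.8):
    o=readout.observe();p0=o['position'] if p0 is None else p0;R0=o['tool_rot'] if R0 is None else R0
    p0,p1=np.array(p0),np.array(p1);rv=Ro.from_matrix(R0.T@R1).as_rotvec(degrees=True);d=p1-p0
    n=n or max(1,int(np.ceil(max(np.linalg.norm(d)*1000/vmax,np.linalg.norm(rv)/wmax))))
    R=R0.copy();rows=[]
    for k in range(n):
        rows.append(' '.join(['%.2f'%g]+['%.1f'%x for x in R.T@d/n*1000]+['%.2f'%x for x in rv/n]));R=R@Ro.from_rotvec(rv/n,degrees=True).as_matrix()
    for i in range(0,n,5):print('; '.join(rows[i:i+5]))
def toolR(heading,tilt):
    "tool pointing down and along heading (deg), x = upper side, y = -tongs y"
    h,t=np.radians(heading),np.radians(tilt)
    z=np.array([np.cos(h)*np.sin(t),np.sin(h)*np.sin(t),-np.cos(t)]);y=np.array([np.sin(h),-np.cos(h),0]);return np.c_[np.cross(y,z),y,z]
def st():
    o=readout.observe();print(round(o['time_s'],2),'p',o['position'],'w',o['grip_width'],'F',o['ft_force'],'q',o['q']);return o
E
python3 - <<'E'
from h import *
from scipy.optimize import least_squares
a=np.linspace(0,2*np.pi,181)
def res(c,r,h,m):
    P=[np.array([c[0]+r*np.cos(a),c[1]+r*np.sin(a),0*a+z]).T for z in(.001,h)]
    t=np.array([[proj("top",p) for p in Q] for Q in P]);s=np.array([[proj("scene",p) for p in Q] for Q in P])
    return np.array([t[0][:,1].max(),t[...,0].min(),s[...,0].max() if m[2] else 0,s[0][:,1].max()])-np.where(m==0,s[0][:,1].max() if 0 else m,m)
for l,c,r,h,m in(("B",(.65,-.277),.021,.012,[184.59,415.2,348.65,156.9]),("A",(.634,-.184),.024,.03,[193.15,378.45,340.65,180.18])):
    f=least_squares(res,c,args=(r,h,np.array(m)));print(l,f.x,f.fun)
    FL,FR=plane("top",(375,179.5),.15)[:2],plane("top",(461,166.5),.15)[:2];e=(FR-FL)/np.linalg.norm(FR-FL);print("behind edge",(f.x-FL)@[-e[1],e[0]],"along",(f.x-FL)@e,"L",np.linalg.norm(FR-FL))
R=toolR(34.35,25);g=TJ+TR@[0,0,.112];pre=g-R[:,2]*.12
print(g,pre,R@np.diag([1,-1,-1])-TR)
plan(pre,R,0)
E
```

```text
B [ 0.6492 -0.2767] [ 0.4823  0.3191 -0.6205  0.1208]
behind edge 0.020793477558199318 along 0.14808980915850614 L 0.19459408648233434
A [ 0.6343 -0.1847] [ 0.0875  0.2757 -0.2179  0.3007]
behind edge 0.016755725503861407 along 0.05503416721400702 L 0.19459408648233434
[0.4648 0.2535 0.1765] [0.4229 0.2249 0.2853] [[ 0.  0.  0.]
 [ 0.  0.  0.]
 [-0.  0.  0.]]
0.00 -15.8 -9.2 -2.1 -1.46 0.84 6.55; 0.00 -16.7 -7.2 -2.5 -1.46 0.84 6.55; 0.00 -17.4 -5.2 -2.9 -1.46 0.84 6.55; 0.00 -17.8 -3.1 -3.3 -1.46 0.84 6.55; 0.00 -18.0 -1.0 -3.6 -1.46 0.84 6.55
0.00 -18.0 1.2 -3.9 -1.46 0.84 6.55; 0.00 -17.6 3.3 -4.1 -1.46 0.84 6.55; 0.00 -17.1 5.4 -4.2 -1.46 0.84 6.55; 0.00 -16.3 7.4 -4.3 -1.46 0.84 6.55; 0.00 -15.3 9.3 -4.3 -1.46 0.84 6.55
0.00 -14.0 11.1 -4.3 -1.46 0.84 6.55; 0.00 -12.6 12.8 -4.2 -1.46 0.84 6.55; 0.00 -11.0 14.2 -4.0 -1.46 0.84 6.55; 0.00 -9.2 15.5 -3.8 -1.46 0.84 6.55; 0.00 -7.3 16.5 -3.5 -1.46 0.84 6.55
0.00 -5.4 17.3 -3.1 -1.46 0.84 6.55; 0.00 -3.3 17.9 -2.8 -1.46 0.84 6.55; 0.00 -1.2 18.2 -2.3 -1.46 0.84 6.55
```

{"api": "arm_command", "payload": {
  "rows": "0 -15.8 -9.2 -2.1 -1.46 0.84 6.55; 0 -16.7 -7.2 -2.5 -1.46 0.84 6.55; 0 -17.4 -5.2 -2.9 -1.46 0.84 6.55; 0 -17.8 -3.1 -3.3 -1.46 0.84 6.55; 0 -18 -1 -3.6 -1.46 0.84 6.55"
}}

```text
time_s: 0.52
position: [0.2886, 0.4203, 0.2585]
tool_rot: [[-0.522, 0.852, 0.03], [0.846, 0.514, 0.142], [0.106, 0.1, -0.989]]
ft_force: [-0.0, 0.1, -0.1]
grip_width: 0.0854
```

{"api": "arm_command", "payload": {
  "rows": "0 -18 1.2 -3.9 -1.46 0.84 6.55; 0 -17.6 3.3 -4.1 -1.46 0.84 6.55; 0 -17.1 5.4 -4.2 -1.46 0.84 6.55; 0 -16.3 7.4 -4.3 -1.46 0.84 6.55; 0 -15.3 9.3 -4.3 -1.46 0.84 6.55"
}}

```text
time_s: 0.93
position: [0.3403, 0.3448, 0.2689]
tool_rot: [[0.014, 0.991, 0.132], [0.969, -0.046, 0.242], [0.246, 0.124, -0.961]]
ft_force: [-0.0, 0.7, 0.9]
grip_width: 0.0855
```

{"api": "arm_command", "payload": {
  "rows": "0 -14 11.1 -4.3 -1.46 0.84 6.55; 0 -12.6 12.8 -4.2 -1.46 0.84 6.55; 0 -11 14.2 -4 -1.46 0.84 6.55; 0 -9.2 15.5 -3.8 -1.46 0.84 6.55; 0 -7.3 16.5 -3.5 -1.46 0.84 6.55"
}}

```text
time_s: 1.35
position: [0.392, 0.2694, 0.2794]
tool_rot: [[0.528, 0.805, 0.27], [0.763, -0.589, 0.265], [0.373, 0.066, -0.925]]
ft_force: [0.1, 0.7, 0.3]
grip_width: 0.0853
```

{"api": "arm_command", "payload": {
  "rows": "0 -5.4 17.3 -3.1 -1.46 0.84 6.55; 0 -3.3 17.9 -2.8 -1.46 0.84 6.55; 0 -1.2 18.2 -2.3 -1.46 0.84 6.55; 0 0 0 0 0 0 0"
}}

```text
time_s: 1.68
position: [0.4237, 0.2235, 0.2857]
tool_rot: [[0.751, 0.559, 0.352], [0.505, -0.829, 0.238], [0.425, -0.001, -0.905]]
ft_force: [-0.1, 0.3, 0.2]
grip_width: 0.0856
```

```bash
python3 - <<'E'
from h import *
s=eyes.get_image("scene");t=eyes.get_image("top")
a=crop("s",s,262,200,372,350,4,"");b=crop("t",t,165,205,255,305,4,"")
o=np.full((600,810,3),255,np.uint8);o[:,:440]=a;o[:400,445:805]=b
cv2.imwrite("pics/pre.png",o[...,::-1]);st()
R=toolR(34.35,25);g=TJ+TR@[0,0,.112];print(g);plan(g,R,0)
E
```

```text
1.78 p [0.4226 0.225  0.2855] w 0.08534897458646074 F [ 0.3486  0.2138 -0.0645] q [ 8.1857  3.3698 96.7332 12.7931 57.7741 59.015 ]
[0.4648 0.2535 0.1765]
0.00 -0.0 0.1 30.1 -0.01 -0.02 0.02; 0.00 -0.0 0.1 30.1 -0.01 -0.02 0.02; 0.00 0.0 0.1 30.1 -0.01 -0.02 0.02; 0.00 0.0 0.1 30.1 -0.01 -0.02 0.02
```

View pics/pre.png

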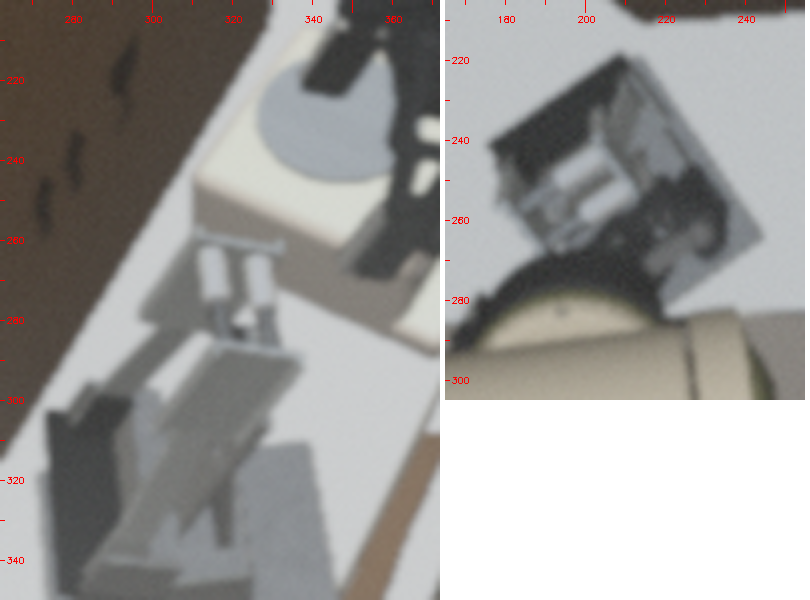

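The fingers hang behind and above the tongs on the same axis: tips are near (343,222) and (357,267) in the scene view, and the tongs' top middle is at (324,274).

{"api": "arm_command", "payload": {
  "rows": "0 0 0.1 30 0 0 0; 0 0 0.1 30 0 0 0; 0 0 0.1 20 0 0 0; 0 0 0 0 0 0 0"
}}

```text
time_s: 2.12
position: [0.4499, 0.2449, 0.2096]
tool_rot: [[0.748, 0.567, 0.344], [0.514, -0.824, 0.239], [0.419, -0.002, -0.908]]
ft_force: [0.1, 0.5, -1.3]
grip_width: 0.0854
```

{"api": "arm_command", "payload": {
  "rows": "0 0 0 15 0 0 0; 0 0 0 15 0 0 0; 0 0 0 10 0 0 0; 0 0 0 0 0 0 0"
}}

```text
time_s: 2.45
position: [0.4646, 0.2541, 0.1763]
tool_rot: [[0.747, 0.566, 0.348], [0.513, -0.825, 0.24], [0.423, -0.001, -0.906]]
ft_force: [-0.6, 0.1, -0.8]
grip_width: 0.0855
```

```bash
python3 - <<'E'
from h import *
s=eyes.get_image("scene")
a=crop("s",s,262,200,372,350,5,"")[:600];cv2.imwrite("pics/g1.png",a[...,::-1]);st()
E
```

```text
2.5 p [0.4647 0.254  0.1771] w 0.0854867865799334 F [-0.2257 -0.9036  0.9581] q [ 11.3534  15.8564 101.3054  14.8413  40.5101  57.5044]
```

View pics/g1.png

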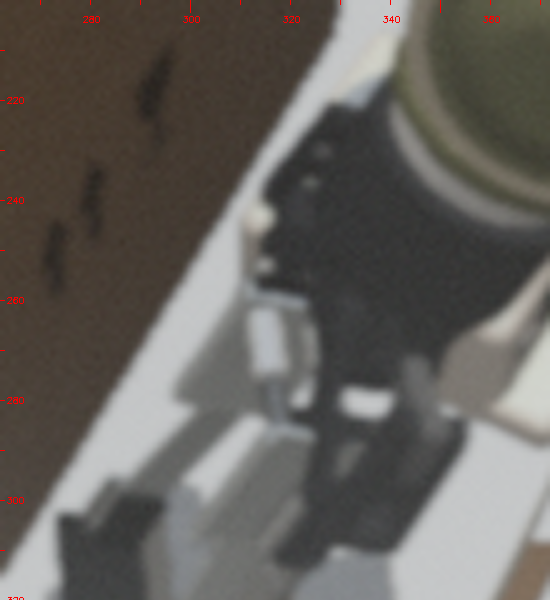

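No contact yet, and the finger lies beside the left plate (tip about (320,310)), as the parallax predicts. I'll close in stages.

{"api": "arm_command", "payload": {
  "rows": "0.22 0 0 0 0 0 0; 0.22 0 0 0 0 0 0; 0.22 0 0 0 0 0 0",
  "squeeze": 20
}}

```text
time_s: 2.75
position: [0.465, 0.2536, 0.178]
tool_rot: [[0.747, 0.564, 0.352], [0.511, -0.825, 0.24], [0.426, 0.001, -0.905]]
ft_force: [-0.3, 1.1, 0.6]
grip_width: 0.0666
```

{"api": "arm_command", "payload": {
  "rows": "0.3 0 0 0 0 0 0; 0.3 0 0 0 0 0 0; 0.3 0 0 0 0 0 0"
}}

```text
time_s: 3.0
position: [0.4652, 0.2536, 0.1776]
tool_rot: [[0.747, 0.564, 0.352], [0.511, -0.826, 0.24], [0.425, 0.0, -0.905]]
ft_force: [-1.1, -1.8, 3.4]
grip_width: 0.0597
```

{"api": "arm_command", "payload": {
  "rows": "0.36 0 0 0 0 0 0; 0.36 0 0 0 0 0 0; 0.36 0 0 0 0 0 0"
}}

```text
time_s: 3.25
position: [0.4653, 0.2537, 0.1783]
tool_rot: [[0.746, 0.564, 0.353], [0.511, -0.826, 0.24], [0.427, 0.001, -0.904]]
ft_force: [-4.8, -3.3, 10.7]
grip_width: 0.055
```

The forward swing of the pads presses the tongs on their ledge. I'll lift out along the arms.

{"api": "arm_command", "payload": {
  "rows": "0.36 0 0 -3 0 0 0; 0.39 0 0 -3 0 0 0; 0.39 0 0 -5 0 0 0; 0.39 0 0 -5 0 0 0; 0.39 0 0 0 0 0 0"
}}

```text
time_s: 3.67
position: [0.4591, 0.2496, 0.1923]
tool_rot: [[0.747, 0.564, 0.351], [0.511, -0.825, 0.24], [0.425, 0.0, -0.905]]
ft_force: [0.7, -0.3, -1.8]
grip_width: 0.0519
```

{"api": "arm_command", "payload": {
  "rows": "0.39 0 0 -20 0 0 0; 0.39 0 0 -25 0 0 0; 0.39 0 0 -25 0 0 0; 0.39 0 0 -20 0 0 0; 0.39 0 0 0 0 0 0"
}}

```text
time_s: 4.08
position: [0.4278, 0.2279, 0.2764]
tool_rot: [[0.745, 0.564, 0.356], [0.511, -0.826, 0.24], [0.429, 0.003, -0.903]]
ft_force: [1.1, 0.4, -0.8]
grip_width: 0.052
```

```bash
python3 - <<'E'
from h import *
o=st();s=eyes.get_image("scene");t=eyes.get_image("top")
p=o['position'];R=o['tool_rot'];RT=R@np.diag([1,-1,-1])
a=crop("s",s,262,170,362,320,4,"");b=crop("t",t,165,205,255,305,4,"")
o=np.full((600,770,3),255,np.uint8);o[:,:400]=a;o[:400,405:765]=b
for z in(-17-112,-112+87,39):
  for y in(26,-26):
    q=p+RT@np.array([0,y,z])/1000
    u=(proj("scene",q)-[262,170]+.5)*4;v=(proj("top",q)-[165,205]+.5)*4+[405,0]
    print(z,y,q,proj("scene",q))
    for k in(u,v):cv2.circle(o,tuple(int(x) for x in k),3,(255,0,0),1)
cv2.imwrite("pics/l1.png",o[...,::-1])
E
```

```text
4.08 p [0.4278 0.2279 0.2764] w 0.05202505717696493 F [ 1.1415  0.3544 -0.843 ] q [ 8.5333  4.3855 97.3126 12.9097 55.7755 58.9998]
-129 26 [0.459  0.2804 0.1598] [310.1411 305.1357]
-129 -26 [0.4883 0.2374 0.16  ] [306.3354 279.8944]
-25 26 [0.422  0.2554 0.2538] [338.0207 269.8967]
-25 -26 [0.4513 0.2125 0.2539] [332.7082 244.2295]
39 26 [0.3992 0.24   0.3116] [357.5423 245.222 ]
39 -26 [0.4286 0.1971 0.3117] [351.0726 219.3947]
```

View pics/l1.png

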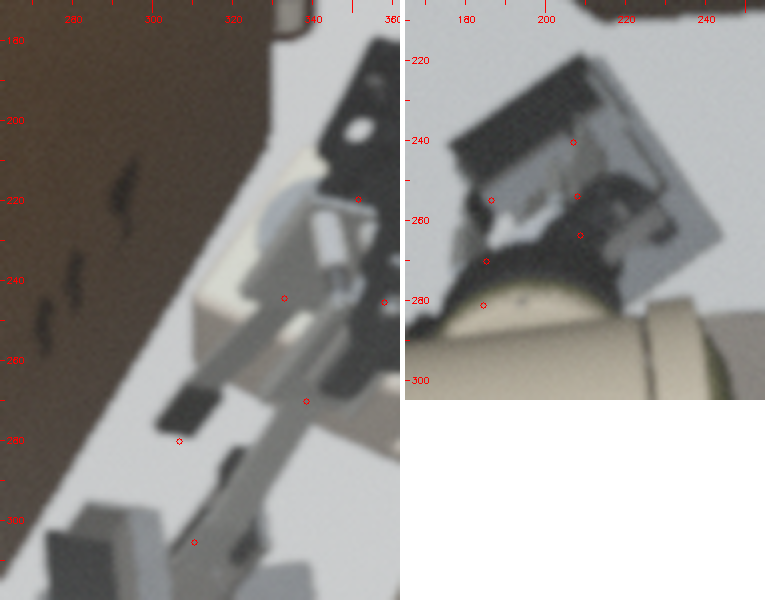

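```bash
python3 - <<'E'
from h import *
for u in((485,230),(540,135),(590,20),(500,225),(288,20),(305,80),(380,120)):
    o,d=ray("scene",u);print("sc",u,np.degrees(np.arctan2(d[1],d[0])),d[2]/np.hypot(d[0],d[1]))
for u in((442,338),(540,360),(470,170),(560,20),(480,240),(445,240)):
    o,d=ray("top",u);print("top",u,np.degrees(np.arctan2(d[1],d[0])),d[2]/np.hypot(d[0],d[1]))
print("table edge",plane("top",(440,240),0),plane("scene",(430,177),0))
B=np.array([.6492,-.2767,.030])
for hd in(-5,6.6):
  R=toolR(hd,30);print(hd,"grip tcp",B-R[:,2]*.112,"flange150",B-R[:,2]*.262)
E
python3 - <<'E'
import cv2,numpy as np
t=cv2.imread("pics/top0.png");s=cv2.imread("pics/scene0.png")
for r in(180,210,240,270):print(r,[tuple(int(v) for v in t[r,c]) for c in range(428,500,4)])
E
```

```text
sc (485, 230) -91.55204470527505 -1.0395194028893977
sc (540, 135) -93.59843712331545 -0.6940487281433456
sc (590, 20) -93.74869044208371 -0.42586380933446405
sc (500, 225) -93.31194383347169 -1.0013213752335681
sc (288, 20) -60.362653235989455 -0.49424611289439097
sc (305, 80) -62.32990556204163 -0.6412917748315752
sc (380, 120) -72.88708352839414 -0.7459164174255059
top (442, 338) -111.91319274717918 -3.678057800829016
top (540, 360) -108.65515637342172 -2.1076833856940436
top (470, 170) -53.59528832866388 -2.31301377874448
top (560, 20) -44.163459219615646 -1.1556913066766301
top (480, 240) -74.31901382054606 -2.7255277114714196
top (445, 240) -69.83527971148978 -3.3834158373589442
table edge [ 0.4873 -0.3037  0.    ] [ 0.3982 -0.2924  0.    ]
-5 grip tcp [ 0.5934 -0.2718  0.127 ] flange150 [ 0.5187 -0.2653  0.2569]
6.6 grip tcp [ 0.5936 -0.2831  0.127 ] flange150 [ 0.5191 -0.2918  0.2569]
180 [(59, 63, 79), (153, 151, 150), (66, 66, 65), (53, 51, 52), (51, 49, 49), (53, 49, 50), (46, 48, 42), (35, 36, 34), (43, 45, 44), (42, 42, 43), (66, 77, 80), (131, 146, 150), (90, 93, 95), (
[... 188 characters left out ...]
, 47), (39, 43, 41), (37, 38, 34), (41, 45, 48), (87, 98, 100), (133, 148, 152), (75, 76, 75), (62, 59, 59), (69, 67, 64), (65, 63, 61), (62, 61, 59)]
240 [(196, 193, 190), (196, 194, 190), (194, 192, 189), (133, 132, 128), (58, 57, 53), (50, 45, 46), (47, 47, 44), (44, 42, 38), (32, 28, 30), (40, 37, 38), (33, 31, 32), (52, 59, 61), (105, 117, 120), (131, 147, 148), (69, 67, 66), (66, 66, 63), (60, 58, 56), (63, 62, 62)]
270 [(191, 190, 187), (192, 191, 187), (196, 193, 190), (192, 189, 186), (68, 68, 66), (52, 47, 50), (49, 46, 45), (52, 50, 48), (49, 47, 43), (36, 33, 36), (34, 32, 35), (33, 33, 31), (56, 63, 67), (124, 137, 139), (126, 139, 142), (65, 64, 61), (67, 64, 62), (65, 62, 59)]
```

The wall lies beyond y ≈ -0.5, so it is clear. Planning the transit.

```bash
python3 - <<'E'
from h import *
o=readout.observe();p=o['position'];R0=o['tool_rot']
R=toolR(0,30);B=np.array([.6492,-.2767,.032]);g=B-R[:,2]*.112
p1=p+[0,0,.065]
print("up");plan(p1,R0,.39,n=2)
e=g-[.095,0,0]+[0,0,.16];print("over entry",e);plan(e,R,.39,p0=p1,R0=R0,vmax=33)
e2=e-[0,0,.16];print("down",e2);plan(e2,R,.39,p0=e,R0=R)
E
```

```text
up
0.39 13.8 0.0 -29.4 0.00 0.00 0.00; 0.39 13.8 0.0 -29.4 0.00 0.00 0.00
over entry [ 0.4982 -0.2767  0.289 ]
0.39 -14.1 28.5 -3.2 -0.99 0.29 1.90; 0.39 -13.1 29.0 -2.8 -0.99 0.29 1.90; 0.39 -12.2 29.5 -2.4 -0.99 0.29 1.90; 0.39 -11.2 29.9 -1.9 -0.99 0.29 1.90; 0.39 -10.2 30.3 -1.4 -0.99 0.29 1.90
0.39 -9.1 30.7 -1.0 -0.99 0.29 1.90; 0.39 -8.1 31.0 -0.5 -0.99 0.29 1.90; 0.39 -7.1 31.2 0.0 -0.99 0.29 1.90; 0.39 -6.0 31.4 0.5 -0.99 0.29 1.90; 0.39 -5.0 31.6 1.0 -0.99 0.29 1.90
0.39 -3.9 31.7 1.6 -0.99 0.29 1.90; 0.39 -2.9 31.8 2.1 -0.99 0.29 1.90; 0.39 -1.9 31.8 2.6 -0.99 0.29 1.90; 0.39 -0.8 31.8 3.2 -0.99 0.29 1.90; 0.39 0.2 31.8 3.7 -0.99 0.29 1.90
0.39 1.3 31.7 4.3 -0.99 0.29 1.90
down [ 0.4982 -0.2767  0.129 ]
0.39 -16.0 0.0 27.7 0.00 0.00 0.00; 0.39 -16.0 0.0 27.7 0.00 0.00 0.00; 0.39 -16.0 0.0 27.7 0.00 0.00 0.00; 0.39 -16.0 0.0 27.7 0.00 0.00 0.00; 0.39 -16.0 0.0 27.7 0.00 0.00 0.00
```

{"api": "arm_command", "payload": {
  "rows": "0.39 7 0 -15 0 0 0; 0.39 13.6 0 -29 0 0 0; 0.39 7 0 -15 0 0 0; 0.39 -7.1 14.2 -1.6 -0.5 0.15 0.95; 0.39 -7.1 14.2 -1.6 -0.5 0.15 0.95"
}}

```text
time_s: 4.6
position: [0.4321, 0.1968, 0.3343]
tool_rot: [[0.764, 0.534, 0.363], [0.483, -0.846, 0.228], [0.429, 0.001, -0.903]]
ft_force: [0.2, 0.0, -2.4]
grip_width: 0.0525
```

{"api": "arm_command", "payload": {
  "rows": "0.39 -13.1 29 -2.8 -0.99 0.29 1.9; 0.39 -12.2 29.5 -2.4 -0.99 0.29 1.9; 0.39 -11.2 29.9 -1.9 -0.99 0.29 1.9; 0.39 -10.2 30.3 -1.4 -0.99 0.29 1.9; 0.39 -9.1 30.7 -1 -0.99 0.29 1.9"
}}

```text
time_s: 5.02
position: [0.4538, 0.0376, 0.3179]
tool_rot: [[0.83, 0.365, 0.421], [0.327, -0.931, 0.161], [0.451, 0.004, -0.893]]
ft_force: [1.0, -0.3, -0.7]
grip_width: 0.0523
```

{"api": "arm_command", "payload": {
  "rows": "0.39 -8.1 31 -0.5 -0.99 0.29 1.9; 0.39 -7.1 31.2 0 -0.99 0.29 1.9; 0.39 -6 31.4 0.5 -0.99 0.29 1.9; 0.39 -5 31.6 1 -0.99 0.29 1.9; 0.39 -3.9 31.7 1.6 -0.99 0.29 1.9"
}}

```text
time_s: 5.43
position: [0.4759, -0.1204, 0.3026]
tool_rot: [[0.865, 0.185, 0.467], [0.164, -0.983, 0.085], [0.475, 0.003, -0.88]]
ft_force: [0.6, 1.3, -1.7]
grip_width: 0.0524
```

{"api": "arm_command", "payload": {
  "rows": "0.39 -2.9 31.8 2.1 -0.99 0.29 1.9; 0.39 -1.9 31.8 2.6 -0.99 0.29 1.9; 0.39 -0.8 31.8 3.2 -0.99 0.29 1.9; 0.39 0.2 31.8 3.7 -0.99 0.29 1.9; 0.39 0.6 16 2.1 -0.5 0.15 0.95"
}}

```text
time_s: 5.85
position: [0.4959, -0.2639, 0.2882]
tool_rot: [[0.869, 0.016, 0.495], [0.013, -1.0, 0.009], [0.495, -0.002, -0.869]]
ft_force: [0.0, -0.2, -1.0]
grip_width: 0.0524
```

```bash
python3 - <<'E'
from h import *
o=st();print(o['tool_rot'])
R=toolR(0,30);B=np.array([.6492,-.2767,.032]);g=B-R[:,2]*.112
e=g-[.095,0,0]+[0,0,.0];plan(e,R,.39)
E
```

```text
5.85 p [ 0.4959 -0.2639  0.2882] w 0.05237233312415637 F [ 0.0418 -0.2257 -0.9596] q [-49.9706  12.4911  86.6297  25.4353  63.5878  31.1646]
[[ 0.869   0.016   0.4946]
 [ 0.0132 -0.9999  0.0093]
 [ 0.4946 -0.0015 -0.8691]]
0.39 -15.4 2.6 27.9 -0.11 0.07 0.15; 0.39 -15.4 2.6 27.9 -0.11 0.07 0.15; 0.39 -15.4 2.6 27.8 -0.11 0.07 0.15; 0.39 -15.5 2.6 27.8 -0.11 0.07 0.15; 0.39 -15.5 2.6 27.8 -0.11 0.07 0.15
```

{"api": "arm_command", "payload": {
  "rows": "0.39 -15.4 2.6 27.9 -0.11 0.07 0.15; 0.39 -15.4 2.6 27.9 -0.11 0.07 0.15; 0.39 -15.4 2.6 27.8 -0.11 0.07 0.15; 0.39 -15.5 2.6 27.8 -0.11 0.07 0.15"
}}

```text
time_s: 6.18
position: [0.4976, -0.2707, 0.1609]
tool_rot: [[0.866, 0.007, 0.499], [0.007, -1.0, 0.003], [0.499, 0.001, -0.866]]
ft_force: [1.0, 0.2, -2.2]
grip_width: 0.0527
```

{"api": "arm_command", "payload": {
  "rows": "0.39 -7.5 1.3 13.9 -0.05 0.04 0.08; 0.39 -7.5 1.3 13.9 -0.05 0.04 0.08; 0.39 0 0 0 0 0 0"
}}

```text
time_s: 6.43
position: [0.498, -0.2726, 0.1278]
tool_rot: [[0.867, 0.004, 0.498], [0.002, -1.0, 0.005], [0.498, -0.003, -0.867]]
ft_force: [0.5, 0.4, -1.7]
grip_width: 0.0522
```

```bash
python3 - <<'E'
from h import *
o=st();print(o['tool_rot']);s=eyes.get_image("scene");t=eyes.get_image("top")
p=o['position'];R=o['tool_rot'];RT=R@np.diag([1,-1,-1])
a=crop("s",s,325,110,425,230,4,"");b=crop("t",t,350,150,450,250,4,"")
c=np.full((480,805,3),255,np.uint8);c[:,:400]=a;c[:400,405:805]=b
for z in(-17-112,-112):
  for y in(29,-29,37,-37):
    q=p+RT@np.array([0,y,z])/1000
    for k in((proj("scene",q)-[325,110]+.5)*4,(proj("top",q)-[350,150]+.5)*4+[405,0]):cv2.circle(c,tuple(int(x) for x in k),2,(255,0,0),1)
cv2.imwrite("pics/e1.png",c[...,::-1])
Rt=toolR(0,30);B=np.array([.6492,-.2767,.032]);g=B-Rt[:,2]*.112;plan(g,Rt,.39,vmax=20)
E
```

```text
6.43 p [ 0.498  -0.2726  0.1278] w 0.052198672717345414 F [ 0.5312  0.3814 -1.7272] q [-50.4679  24.278  100.1459  35.6968  41.5412  15.1123]
[[ 0.8674  0.0041  0.4976]
 [ 0.0019 -1.      0.0049]
 [ 0.4977 -0.0033 -0.8674]]
0.39 16.1 0.7 9.8 -0.02 -0.01 0.05; 0.39 16.1 0.7 9.8 -0.02 -0.01 0.05; 0.39 16.1 0.7 9.8 -0.02 -0.01 0.05; 0.39 16.1 0.7 9.8 -0.02 -0.01 0.05; 0.39 16.1 0.6 9.8 -0.02 -0.01 0.05
```

View pics/e1.png

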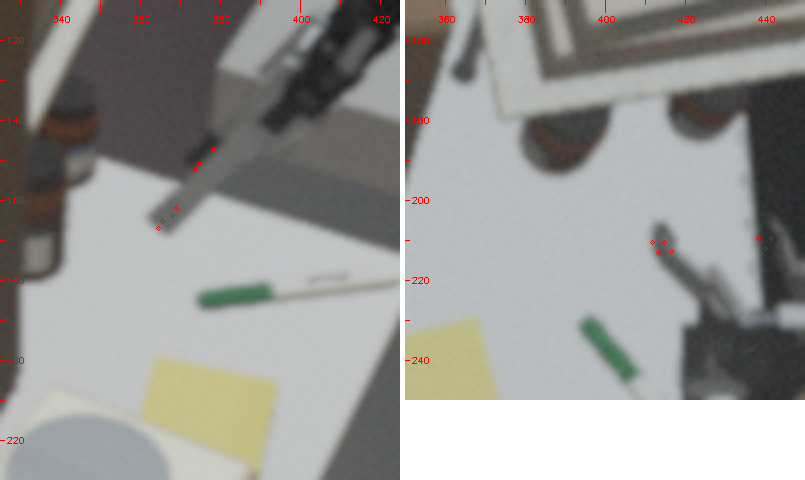

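Left jaw tip is seen at (365,165) in the scene view and (413.7,207) in the top view, both within about 1–2 px of prediction. Moving in.

{"api": "arm_command", "payload": {
  "rows": "0.39 8 1.8 4.9 0 0 0.1; 0.39 16.1 1.7 9.8 0 0 0.1; 0.39 16.1 0 9.8 0 0 0; 0.39 16.1 0 9.8 0 0 0"
}}

```text
time_s: 6.87
position: [0.5666, -0.2778, 0.1321]
tool_rot: [[0.864, 0.0, 0.504], [0.001, -1.0, -0.002], [0.504, 0.002, -0.864]]
ft_force: [-0.8, -0.6, -0.8]
grip_width: 0.052
```

{"api": "arm_command", "payload": {
  "rows": "0.39 12 0 7.2 0 0 0; 0.39 8 0 4.8 0 0 0; 0.39 4.3 0 2.5 0 0 0; 0.39 0 0 0 0 0 0"
}}

```text
time_s: 7.2
position: [0.594, -0.2773, 0.1308]
tool_rot: [[0.864, 0.002, 0.503], [0.002, -1.0, -0.0], [0.503, 0.001, -0.864]]
ft_force: [-0.1, 1.0, -1.7]
grip_width: 0.0522
```

```bash
python3 - <<'E'
from h import *
o=st();R=o['tool_rot'];print(R,o['position']+R[:,2]*.112)
s0=cv2.imread("pics/scene0.png");t0=cv2.imread("pics/top0.png")
s=eyes.get_image("scene");t=eyes.get_image("top")
t=t[...,::-1];s=s[...,::-1]
a=crop("s",np.ascontiguousarray(s),322,110,382,190,7,"");b=crop("t",np.ascontiguousarray(t),370,150,445,225,5,"")
c=np.full((560,800,3),255,np.uint8);c[:,:420]=a;c[:375,425:800]=b
cv2.imwrite("pics/in1.png",c)
E
```

```text
7.2 p [ 0.594  -0.2773  0.1308] w 0.052189860601167065 F [-0.1045  1.0481 -1.704 ] q [-42.7384  30.5152  87.1614  29.8723  43.2092  28.5594]
[[ 0.8643  0.0016  0.503 ]
 [ 0.0021 -1.     -0.0004]
 [ 0.503   0.0014 -0.8643]] [ 0.6504 -0.2773  0.034 ]
```

View pics/in1.png

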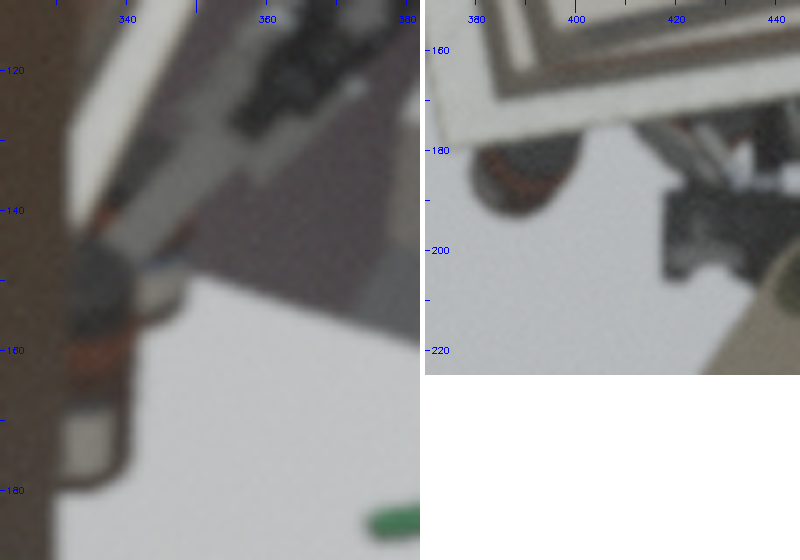

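The vial stands where it was, and the left arm passes in front of it (scene (340..350,140)). Squeezing now.

{"api": "arm_command", "payload": {
  "rows": "0.5 0 0 0 0 0 0; 0.5 0 0 0 0 0 0; 0.58 0 0 0 0 0 0; 0.58 0 0 0 0 0 0",
  "squeeze": 45
}}

```text
time_s: 7.63
position: [0.5929, -0.2775, 0.1303]
tool_rot: [[0.865, 0.0, 0.502], [0.001, -1.0, -0.0], [0.502, 0.001, -0.865]]
ft_force: [-0.9, 0.6, -1.7]
grip_width: 0.0364
```

{"api": "arm_command", "payload": {
  "rows": "0.75 0 0 0 0 0 0; 0.75 0 0 0 0 0 0; 0.75 0 0 0 0 0 0; 0.75 0 0 0 0 0 0"
}}

```text
time_s: 7.97
position: [0.5932, -0.2775, 0.1304]
tool_rot: [[0.865, 0.001, 0.502], [0.001, -1.0, -0.0], [0.502, 0.001, -0.865]]
ft_force: [-1.1, -0.7, 0.5]
grip_width: 0.0336
```

{"api": "arm_command", "payload": {
  "rows": "0.75 2.5 0 -4.3 0 0 0; 0.75 2.5 0 -4.3 0 0 0; 0.75 0 0 0 0 0 0"
}}

```text
time_s: 8.22
position: [0.5936, -0.2776, 0.1415]
tool_rot: [[0.864, 0.001, 0.503], [0.002, -1.0, -0.001], [0.503, 0.002, -0.864]]
ft_force: [0.7, 0.2, -1.0]
grip_width: 0.0337
```

```bash
python3 - <<'E'
from h import *
o=st()
s0=cv2.imread("pics/scene0.png").astype(float).max(2);s=eyes.get_image("scene").astype(float).max(2)
def e(v,x0,l=130): return [round(float(x0+k+(v[k]-l)/(v[k]-v[k+1])),2) for k in range(len(v)-1) if (v[k]-l)*(v[k+1]-l)<0]
for c in range(342,349):print(c,e(s0[148:164,c],148),e(s[148:164,c],148))
for r in range(148,156):print(r,e(s0[r,340:354],340),e(s[r,340:354],340))
E
```

```text
8.22 p [ 0.5936 -0.2776  0.1415] w 0.03368991509789168 F [ 0.6637  0.1964 -0.9656] q [-42.7975  29.6831  86.5457  29.1603  44.445   29.5415]
342 [157.17] [152.95]
343 [156.54] [152.67]
344 [156.15] [152.43]
345 [155.72] [152.03]
346 [155.06] [151.64]
347 [154.16] [150.97]
348 [150.8] [149.93]
148 [] []
149 [] [349.91, 350.25]
150 [348.17] [347.93]
151 [347.94] [346.96]
152 [347.77] [345.07]
153 [347.66] [341.91]
154 [347.14] [340.87]
155 [346.07] [340.95]
```

Held: the vial's bottom edge rose 3.5 px (about 12 mm). I'll withdraw and carry it slowly.

```bash
python3 - <<'E'
from h import *
o=readout.observe();p=o['position'];R0=o['tool_rot'];R=toolR(0,30)
p1=p+[-.10,0,.005];plan(p1,R,.75,n=6);print()
p2=np.array([.47,-.24,.29]);plan(p2,R,.75,p0=p1,R0=R,vmax=25);print()
p3=np.array([.438,.0375,.29]);plan(p3,R,.75,p0=p2,R0=R,vmax=25)
E
```

```text
0.75 -14.0 -0.0 -9.1 0.01 -0.03 0.01; 0.75 -14.0 -0.0 -9.1 0.01 -0.03 0.01; 0.75 -14.0 -0.0 -9.1 0.01 -0.03 0.01; 0.75 -14.0 -0.0 -9.1 0.01 -0.03 0.01; 0.75 -14.0 -0.0 -9.1 0.01 -0.03 0.01
0.75 -14.0 -0.0 -9.1 0.01 -0.03 0.01

0.75 7.4 -5.4 -19.5 0.00 0.00 0.00; 0.75 7.4 -5.4 -19.5 0.00 0.00 0.00; 0.75 7.4 -5.4 -19.5 0.00 0.00 0.00; 0.75 7.4 -5.4 -19.5 0.00 0.00 0.00; 0.75 7.4 -5.4 -19.5 0.00 0.00 0.00
0.75 7.4 -5.4 -19.5 0.00 0.00 0.00; 0.75 7.4 -5.4 -19.5 0.00 0.00 0.00

0.75 -2.3 -23.1 -1.3 0.00 0.00 0.00; 0.75 -2.3 -23.1 -1.3 0.00 0.00 0.00; 0.75 -2.3 -23.1 -1.3 0.00 0.00 0.00; 0.75 -2.3 -23.1 -1.3 0.00 0.00 0.00; 0.75 -2.3 -23.1 -1.3 0.00 0.00 0.00
0.75 -2.3 -23.1 -1.3 0.00 0.00 0.00; 0.75 -2.3 -23.1 -1.3 0.00 0.00 0.00; 0.75 -2.3 -23.1 -1.3 0.00 0.00 0.00; 0.75 -2.3 -23.1 -1.3 0.00 0.00 0.00; 0.75 -2.3 -23.1 -1.3 0.00 0.00 0.00
0.75 -2.3 -23.1 -1.3 0.00 0.00 0.00; 0.75 -2.3 -23.1 -1.3 0.00 0.00 0.00
```

{"api": "arm_command", "payload": {
  "rows": "0.75 -7 0 -4.5 0 0 0; 0.75 -14 0 -9.1 0 0 0; 0.75 -14 0 -9.1 0 0 0; 0.75 -14 0 -9.1 0 0 0; 0.75 -14 0 -9.1 0 0 0"
}}

```text
time_s: 8.68
position: [0.5169, -0.2771, 0.1438]
tool_rot: [[0.865, 0.001, 0.502], [0.001, -1.0, 0.0], [0.502, 0.0, -0.865]]
ft_force: [0.3, 0.3, -2.0]
grip_width: 0.0343
```

{"api": "arm_command", "payload": {
  "rows": "0.75 -14 0 -9.1 0 0 0; 0.75 -7 0 -4.5 0 0 0; 0.75 3.7 -2.7 -9.8 0 0 0; 0.75 7.4 -5.4 -19.5 0 0 0; 0.75 7.4 -5.4 -19.5 0 0 0"
}}

```text
time_s: 9.1
position: [0.4846, -0.2637, 0.1975]
tool_rot: [[0.865, 0.0, 0.502], [0.0, -1.0, 0.0], [0.502, -0.0, -0.865]]
ft_force: [0.2, -0.2, -1.8]
grip_width: 0.034
```

{"api": "arm_command", "payload": {
  "rows": "0.75 7.4 -5.4 -19.5 0 0 0; 0.75 7.4 -5.4 -19.5 0 0 0; 0.75 7.4 -5.4 -19.5 0 0 0; 0.75 7.4 -5.4 -19.5 0 0 0; 0.75 3.7 -2.7 -9.8 0 0 0"
}}

```text
time_s: 9.52
position: [0.4696, -0.2392, 0.2926]
tool_rot: [[0.863, 0.001, 0.505], [0.003, -1.0, -0.003], [0.505, 0.004, -0.863]]
ft_force: [-0.3, 0.6, -1.6]
grip_width: 0.0339
```

{"api": "arm_command", "payload": {
  "rows": "0.75 -1.2 -11.6 -0.7 0 0 0; 0.75 -2.3 -23.1 -1.3 0 0 0; 0.75 -2.3 -23.1 -1.3 0 0 0; 0.75 -2.3 -23.1 -1.3 0 0 0; 0.75 -2.3 -23.1 -1.3 0 0 0"
}}

```text
time_s: 9.93
position: [0.4567, -0.1338, 0.2878]
tool_rot: [[0.866, 0.001, 0.501], [0.0, -1.0, 0.001], [0.501, -0.001, -0.866]]
ft_force: [0.2, 0.9, -1.9]
grip_width: 0.0339
```

{"api": "arm_command", "payload": {
  "rows": "0.75 -2.3 -23.1 -1.3 0 0 0; 0.75 -2.3 -23.1 -1.3 0 0 0; 0.75 -2.3 -23.1 -1.3 0 0 0; 0.75 -2.3 -23.1 -1.3 0 0 0; 0.75 -2.3 -23.1 -1.3 0 0 0"
}}

```text
time_s: 10.35
position: [0.4431, -0.0184, 0.2877]
tool_rot: [[0.866, 0.001, 0.501], [0.001, -1.0, 0.001], [0.501, -0.0, -0.866]]
ft_force: [-0.4, 0.3, -2.1]
grip_width: 0.034
```

```bash
python3 - <<'E'
from h import *
o=st();print(o['tool_rot']);R=toolR(0,30);p3=np.array([.438,.0375,.27]);plan(p3,R,.75,vmax=20)
E
```

```text
10.35 p [ 0.4431 -0.0184  0.2877] w 0.034022157734578985 F [-0.4301  0.2552 -2.0852] q [-24.6079  -2.3573 103.8634  15.4483  51.7942  58.6391]
[[ 0.8656  0.0009  0.5008]
 [ 0.0006 -1.      0.0008]
 [ 0.5008 -0.0004 -0.8656]]
0.75 -4.4 -18.6 4.3 -0.02 -0.02 0.01; 0.75 -4.4 -18.6 4.3 -0.02 -0.02 0.01; 0.75 -4.4 -18.6 4.2 -0.02 -0.02 0.01
```

{"api": "arm_command", "payload": {
  "rows": "0.75 -4.4 -18.6 4.3 0 0 0; 0.75 -4.4 -18.6 4.3 0 0 0; 0.75 -4.4 -18.6 4.2 0 0 0; 0.75 -4.5 0 7.8 0 0 0; 0.75 -4.5 0 7.8 0 0 0"
}}

```text
time_s: 10.77
position: [0.4381, 0.0375, 0.2517]
tool_rot: [[0.865, 0.004, 0.501], [0.003, -1.0, 0.002], [0.501, -0.0, -0.865]]
ft_force: [0.5, -0.5, -2.3]
grip_width: 0.0342
```

{"api": "arm_command", "payload": {
  "rows": "0.75 -4.5 0 7.8 0 0 0; 0.75 -4.5 0 7.8 0 0 0; 0.75 0 0 0 0 0 0; 0.75 0 0 0 0 0 0"
}}

```text
time_s: 11.1
position: [0.4385, 0.0361, 0.2343]
tool_rot: [[0.866, 0.001, 0.5], [0.001, -1.0, 0.001], [0.5, -0.0, -0.866]]
ft_force: [0.2, -0.1, -1.4]
grip_width: 0.0339
```

```bash
python3 - <<'E'
from h import *
o=st();print(o['tool_rot'])
s=np.ascontiguousarray(eyes.get_image("scene")[...,::-1]);t=np.ascontiguousarray(eyes.get_image("top")[...,::-1])
V=o['position']+[.056,.001,-.1304]
c=np.full((600,800,3),255,np.uint8)
c[:500,:400]=crop("s",s,310,160,390,260,5,"");c[:400,405:800]=crop("t",t,262,190,341,270,5,"")
for q in(V,V+[0,0,.07],[.494,.0373,.088]):
    for k in((proj("scene",q)-[310,160]+.5)*5,(proj("top",q)-[262,190]+.5)*5+[405,0]):cv2.circle(c,tuple(int(x) for x in k),3,(0,0,255),1)
cv2.imwrite("pics/hov.png",c);print(V)
E
```

```text
11.1 p [0.4385 0.0361 0.2343] w 0.033860204880083296 F [ 0.1753 -0.0924 -1.4156] q [-15.0762   1.0027 110.5445  11.7678  39.895   67.735 ]
[[ 0.8658  0.0012  0.5004]
 [ 0.001  -1.      0.0007]
 [ 0.5004 -0.0001 -0.8658]]
[0.4945 0.0371 0.1039]
```

View pics/hov.png

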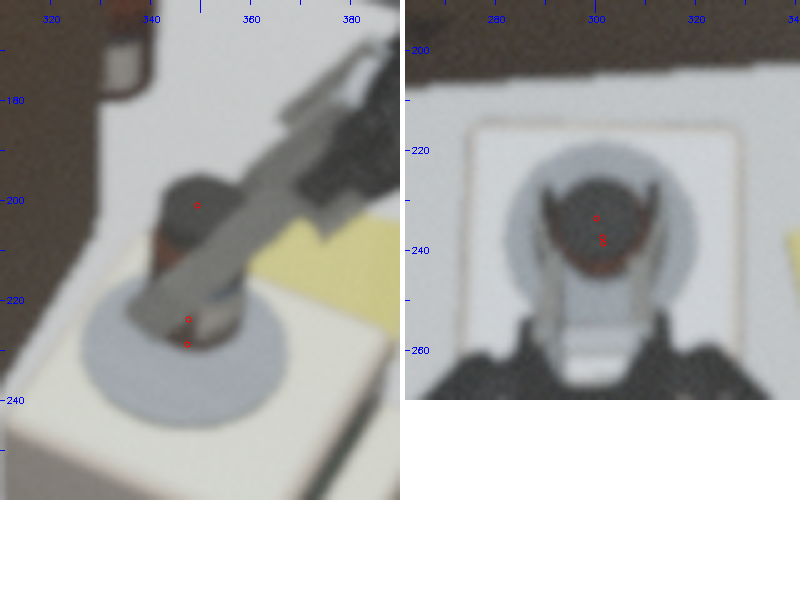

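The vial is upright over the pan: its cap is at (350,201) in the scene view and (301,235.5) in the top view, within 2 px of the prediction, about 2–3 mm towards -x. I'll trim that and lower in small steps.

{"api": "arm_command", "payload": {
  "rows": "0.75 -1 -0.5 4.9 0 0 0; 0.75 -1 -0.5 4.9 0 0 0; 0.75 -1.5 0 2.6 0 0 0; 0.75 0 0 0 0 0 0; 0.75 0 0 0 0 0 0"
}}

```text
time_s: 11.62
position: [0.4422, 0.0366, 0.2223]
tool_rot: [[0.865, 0.001, 0.502], [0.001, -1.0, -0.0], [0.502, 0.001, -0.865]]
ft_force: [0.3, 0.2, -1.5]
grip_width: 0.0341
```

{"api": "arm_command", "payload": {
  "rows": "0.75 -0.5 0 0.9 0 0 0; 0.75 -0.5 0 0.9 0 0 0; 0.75 0 0 0 0 0 0; 0.75 0 0 0 0 0 0"
}}

```text
time_s: 11.95
position: [0.4423, 0.0366, 0.2206]
tool_rot: [[0.865, 0.001, 0.502], [0.001, -1.0, -0.0], [0.502, 0.001, -0.865]]
ft_force: [0.1, -0.8, -1.7]
grip_width: 0.0337
```

{"api": "arm_command", "payload": {
  "rows": "0.75 -0.5 0 0.9 0 0 0; 0.75 0 0 0 0 0 0; 0.75 0 0 0 0 0 0"
}}

```text
time_s: 12.2
position: [0.4423, 0.0366, 0.2195]
tool_rot: [[0.865, 0.001, 0.502], [0.001, -1.0, -0.0], [0.502, 0.001, -0.865]]
ft_force: [1.2, 0.7, -0.8]
grip_width: 0.0339
```

{"api": "arm_command", "payload": {
  "rows": "0.75 -0.5 0 0.9 0 0 0; 0.75 0 0 0 0 0 0; 0.75 0 0 0 0 0 0"
}}

```text
time_s: 12.45
position: [0.4423, 0.0366, 0.2185]
tool_rot: [[0.865, 0.001, 0.502], [0.001, -1.0, -0.0], [0.502, 0.001, -0.865]]
ft_force: [-0.8, 0.4, -1.2]
grip_width: 0.0341
```

{"api": "arm_command", "payload": {
  "rows": "0.75 -0.5 0 0.9 0 0 0; 0.75 0 0 0 0 0 0; 0.75 0 0 0 0 0 0"
}}

```text
time_s: 12.7
position: [0.4425, 0.0366, 0.2175]
tool_rot: [[0.865, 0.001, 0.502], [0.001, -1.0, -0.0], [0.502, 0.001, -0.865]]
ft_force: [0.4, -0.0, -0.7]
grip_width: 0.0339
```

{"api": "arm_command", "payload": {
  "rows": "0.75 0 0 0 0 0 0"
}}

```text
time_s: 12.78
position: [0.4425, 0.0366, 0.2176]
tool_rot: [[0.865, 0.001, 0.502], [0.001, -1.0, -0.0], [0.502, 0.001, -0.865]]
ft_force: [0.1, 0.4, -0.7]
grip_width: 0.0337
```

{"api": "arm_command", "payload": {
  "rows": "0.75 -0.5 0 0.9 0 0 0; 0.75 0 0 0 0 0 0; 0.75 0 0 0 0 0 0"
}}

```text
time_s: 13.03
position: [0.4425, 0.0366, 0.2166]
tool_rot: [[0.865, 0.001, 0.503], [0.001, -1.0, -0.0], [0.503, 0.001, -0.865]]
ft_force: [-0.5, -0.1, 0.1]
grip_width: 0.0336
```

{"api": "arm_command", "payload": {
  "rows": "0.75 0 0 0 0 0 0"
}}

```text
time_s: 13.12
position: [0.4425, 0.0366, 0.2166]
tool_rot: [[0.865, 0.001, 0.503], [0.001, -1.0, -0.0], [0.503, 0.001, -0.865]]
ft_force: [0.2, -0.1, -0.0]
grip_width: 0.0341
```

Contact: Fz rose about 1.6 N (roughly 1 mm of pan travel, more than the vial's weight). I'll let the tongs open slowly, staying under 58 mm.

{"api": "arm_command", "payload": {
  "rows": "0.6 0 0 0 0 0 0; 0.59 0 0 0 0 0 0; 0.58 0 0 0 0 0 0; 0.57 0 0 0 0 0 0; 0.56 0 0 0 0 0 0",
  "squeeze": 25
}}

```text
time_s: 13.53
position: [0.4423, 0.0366, 0.2163]
tool_rot: [[0.865, 0.001, 0.502], [0.001, -1.0, -0.0], [0.502, 0.001, -0.865]]
ft_force: [0.2, 0.6, -1.9]
grip_width: 0.0374
```

{"api": "arm_command", "payload": {
  "rows": "0.53 0 0 0 0 0 0; 0.5 0 0 0 0 0 0; 0.46 0 0 0 0 0 0; 0.42 0 0 0 0 0 0; 0.38 0 0 0 0 0 0"
}}

```text
time_s: 13.95
position: [0.4424, 0.0366, 0.2164]
tool_rot: [[0.865, 0.001, 0.502], [0.001, -1.0, -0.0], [0.502, 0.001, -0.865]]
ft_force: [0.3, 0.3, -1.4]
grip_width: 0.053
```

{"api": "arm_command", "payload": {
  "rows": "0.37 0 0 0 0 0 0; 0.37 0 0 0 0 0 0; 0.37 0 0 0 0 0 0"
}}

```text
time_s: 14.2
position: [0.4424, 0.0366, 0.2164]
tool_rot: [[0.865, 0.001, 0.502], [0.001, -1.0, -0.0], [0.502, 0.001, -0.865]]
ft_force: [-0.4, 0.5, -0.7]
grip_width: 0.0536
```

```bash
python3 - <<'E'
from h import *
o=st();t=eyes.get_image("top");s=eyes.get_image("scene")
for l,im,b in(("top",t,(285,215,320,250)),("scene",s,(335,190,365,235))):
    c=im[b[1]:b[3],b[0]:b[2]].astype(float)
    m=((c.max(2)<95)).astype(np.uint8)
    print(l)
    for r in m[::1]:print(''.join('#' if v else '.' for v in r))
cv2.imwrite("pics/rel_s.png",s[...,::-1]);cv2.imwrite("pics/rel_t.png",t[...,::-1])
E
```

```text
14.2 p [0.4424 0.0366 0.2164] w 0.05358100031651819 F [-0.4077  0.5316 -0.6751] q [-14.7774   2.9504 112.1521  12.4999  36.2318  66.9508]
top
...................................
...................................
...................................
...................................
...................................
...................................
...................................
...................................
...................................
...................................
...................................
............#######................
..........###########..............
..........############.............
.#.......#############.............
.#......###############............
.#......################...........
.#.....#################...........
.#.....#################...........
.#.....#################...........
.#.....#################...........
.......#################...........
........################...........
........################...........
.........###############...........
.........##############............
..........############
[... 1002 characters left out ...]
#####.............
....###########...............
....##########................
....#########.................
....#######...................
...#####......................
...#####......................
...#####......................
...####.......................
...###........................
...#..........................
..............................
..............................
..............................
..............................
..............................
..............................
..............................
..............................
.........##...................
........####..................
.........####.................
..............................
```

The vial stands on the pan and the tongs are open at 53.6 mm, still held. Withdrawing straight back.

{"api": "arm_command", "payload": {
  "rows": "0.37 -4 0 -2.5 0 0 0; 0.37 -7 0 -4.2 0 0 0; 0.37 -10 0 -6 0 0 0; 0.37 -14 0 -8.2 0 0 0; 0.37 -14 0 -8.2 0 0 0"
}}

```text
time_s: 14.72
position: [0.3838, 0.0369, 0.2167]
tool_rot: [[0.865, 0.001, 0.502], [0.001, -1.0, 0.0], [0.502, 0.001, -0.865]]
ft_force: [-0.2, 1.0, -1.1]
grip_width: 0.0538
```

{"api": "arm_command", "payload": {
  "rows": "0.37 -14 0 -8.2 0 0 0; 0.37 -10 0 -6 0 0 0; 0.37 5 0 -8.7 0 0 0; 0.37 10 0 -17.3 0 0 0; 0.37 10 0 -17.3 0 0 0"
}}

```text
time_s: 15.13
position: [0.3558, 0.0369, 0.2674]
tool_rot: [[0.865, 0.0, 0.501], [0.0, -1.0, -0.0], [0.501, 0.0, -0.865]]
ft_force: [-0.1, 0.5, -0.7]
grip_width: 0.0543
```

{"api": "arm_command", "payload": {
  "rows": "0.37 10 0 -17.3 0 0 0; 0.37 10 0 -17.3 0 0 0; 0.37 5 0 -8.7 0 0 0; 0.37 0 0 0 0 0 0"
}}

```text
time_s: 15.47
position: [0.3569, 0.0366, 0.3191]
tool_rot: [[0.863, 0.001, 0.506], [0.002, -1.0, -0.001], [0.506, 0.002, -0.863]]
ft_force: [-0.3, -0.3, -0.8]
grip_width: 0.054
```

```bash
python3 - <<'E'
from h import *
o=st();print(o['tool_rot']);t=eyes.get_image("top");s=eyes.get_image("scene")
cv2.imwrite("pics/ret_s.png",s[...,::-1]);cv2.imwrite("pics/ret_t.png",t[...,::-1])
# vial on pan: dark blob
c=t[215:262,280:325].max(2);m=(c<100).astype(np.uint8);n,l,stt,ce=cv2.connectedComponentsWithStats(m);print("top",stt[1:],ce[1:]+[280,215])
print("pred vial", [proj("top",(.4965,.0375,z)) for z in(.088,.158)],[proj("scene",(.4965,.0375,z)) for z in(.088,.158)])
c=s[185:240,330:368].max(2)
for r in c[::1]:print(''.join('#' if v<100 else('+' if v<150 else '.') for v in r))
R=toolR(34.35,25);g=np.array([.465,.2537,.178]);pre=g-R[:,2]*.13+[0,0,.02];print("g",g,"pre",pre)
p=o['position'];mid=np.array([.40,.10,.345])
plan(mid,o['tool_rot'],.37,vmax=25);print();plan(pre,R,.37,p0=mid,R0=o['tool_rot'],vmax=25)
E
```

```text
15.47 p [0.3569 0.0366 0.3191] w 0.05398644380357397 F [-0.2579 -0.251  -0.8163] q [-20.6258 -14.8022 108.0662  11.9666  58.5102  65.5922]
[[ 0.8626  0.0009  0.5059]
 [ 0.0019 -1.     -0.0015]
 [ 0.5059  0.0022 -0.8626]]
top [[ 12  11  18  19 262]] [[300.4351 234.6527]]
pred vial [array([301.1383, 237.0549]), array([299.9001, 233.2152])] [array([345.9534, 228.104 ]), array([347.6329, 205.731 ])]
......................................
......................................
......................................
......................................
......................................
......................................
......................................
......................................
......................................
......................................
......................................
......................................
......................................
......................................
......................................
...............+++++..................
.............+++###++++...............
...........++#########++..............
[... 1171 characters left out ...]
..........+++#####+#++++..............
............++++++++++................
......................................
......................................
......................................
......................................
......................................
g [0.465  0.2537 0.178 ] pre [0.4196 0.2227 0.3158]
0.37 13.0 -15.8 -0.7 -0.02 0.06 -0.01; 0.37 13.0 -15.8 -0.7 -0.02 0.06 -0.01; 0.37 13.0 -15.8 -0.7 -0.02 0.06 -0.01; 0.37 13.0 -15.8 -0.7 -0.02 0.06 -0.01

0.37 0.4 -20.5 5.8 2.68 -0.87 -5.05; 0.37 2.3 -20.0 6.7 2.68 -0.87 -5.05; 0.37 4.1 -19.4 7.6 2.68 -0.87 -5.05; 0.37 5.9 -18.6 8.4 2.68 -0.87 -5.05; 0.37 7.7 -17.6 9.2 2.68 -0.87 -5.05
0.37 9.3 -16.4 9.8 2.68 -0.87 -5.05
```

The vial is upright and centred on the pan (top blob at (300.4,234.7) against a predicted 300–301, 233–237). Now back to the rest.

{"api": "arm_command", "payload": {
  "rows": "0.37 6.5 -7.9 -0.4 0 0 0; 0.37 13 -15.8 -0.7 0 0 0; 0.37 13 -15.8 -0.7 0 0 0; 0.37 13 -15.8 -0.7 0 0 0; 0.37 6.5 -7.9 -0.4 0 0 0"
}}

```text
time_s: 15.98
position: [0.401, 0.1013, 0.345]
tool_rot: [[0.865, 0.002, 0.501], [0.002, -1.0, 0.001], [0.501, 0.0, -0.865]]
ft_force: [-0.5, 0.2, -1.3]
grip_width: 0.0539
```

{"api": "arm_command", "payload": {
  "rows": "0.37 0.4 -20.5 5.8 2.68 -0.87 -5.05; 0.37 2.3 -20 6.7 2.68 -0.87 -5.05; 0.37 4.1 -19.4 7.6 2.68 -0.87 -5.05; 0.37 5.9 -18.6 8.4 2.68 -0.87 -5.05; 0.37 7.7 -17.6 9.2 2.68 -0.87 -5.05"
}}

```text
time_s: 16.4
position: [0.4161, 0.203, 0.3199]
tool_rot: [[0.79, 0.484, 0.377], [0.436, -0.875, 0.209], [0.431, -0.001, -0.902]]
ft_force: [0.6, -1.0, -0.7]
grip_width: 0.0532
```

{"api": "arm_command", "payload": {
  "rows": "0.37 9.3 -16.4 9.8 2.68 -0.87 -5.05; 0.37 0 0 0 0 0 0; 0.37 0 0 0 0 0 0"
}}

```text
time_s: 16.65
position: [0.4197, 0.2227, 0.3151]
tool_rot: [[0.752, 0.564, 0.342], [0.511, -0.826, 0.24], [0.417, -0.006, -0.909]]
ft_force: [-0.7, -0.2, -0.2]
grip_width: 0.0538
```

```bash
python3 - <<'E'
from h import *
o=st();print(o['tool_rot']);R=toolR(34.35,25);g=np.array([.465,.2537,.178])
p=g-R[:,2]*.085;print(p);plan(p,R,.37,vmax=20)
RT=o['tool_rot']@np.diag([1,-1,-1])
for z in(-129,-112,-25):
  for y in(-29,-37,29,37):print(z,y,proj("scene",o['position']+RT@np.array([0,y,z])/1000))
s=eyes.get_image("scene");cv2.imwrite("pics/b_s.png",s[...,::-1])
c=s[255:300,295:355].max(2)
for k,r in enumerate(c):print(255+k,''.join('#' if v<80 else('+' if v<125 else('-' if v<165 else '.')) for v in r))
E
```

```text
16.65 p [0.4197 0.2227 0.3151] w 0.05381886047892626 F [-0.711  -0.1621 -0.1897] q [ 7.8352  1.7502 93.2628 12.3277 63.3171 60.1302]
[[ 0.7518  0.564   0.3416]
 [ 0.5107 -0.8257  0.2396]
 [ 0.4172 -0.0057 -0.9088]]
[0.4353 0.2334 0.255 ]
0.37 -1.9 0.1 15.6 -0.07 0.09 -0.04; 0.37 -2.0 0.1 15.6 -0.07 0.09 -0.04; 0.37 -2.0 0.0 15.6 -0.07 0.09 -0.04; 0.37 -2.0 0.0 15.6 -0.07 0.09 -0.04
-129 -29 [312.4531 265.728 ]
-129 -37 [311.8407 262.0304]
-129 29 [317.1412 294.0298]
-129 37 [317.8241 298.1526]
-112 -29 [316.5675 259.8391]
-112 -37 [315.9209 256.1346]
-112 29 [321.5199 288.2128]
-112 37 [322.2419 292.3488]
-25 -29 [339.3074 227.2912]
-25 -37 [338.4607 223.5654]
-25 29 [345.8165 255.9356]
-25 37 [346.7689 260.1271]
255 ##++-..........-++##########+++----------...--++++++++++++++
256 +++-...........-+###########++-----------...--++++++++------
257 ++-............-+###########++----------------+++++++--.....
258 ++-...........-+###########++----------------+++++++--......
259 +-...........-++##########+++----------------+-+++++--......
260 -...........--+##########+++----------------++++
[... 1847 characters left out ...]
..........-+++++++++++++--........................
290 ....................-++++++++++++--.........................
291 ...................-++++++++++++--..........................
292 ..................--++++++++++++--..........................
293 ..................-++++++++++++--...........................
294 .................-+++++++++++++--...........................
295 .................-+++++++++++++--...........................
296 .................--++++++++++++--...........................
297 ----............---++++++++++++--...........................
298 ------.........---+++++++++++++--...........................
299 -------.......--++--++++++++++++-...........................
```

Jaw end is at (312.5,265) against a predicted (312.1,264), so the tongs have not slipped in the grip. Descending along the arms.

{"api": "arm_command", "payload": {
  "rows": "0.37 -1.9 0.1 15.6 0 0.15 0; 0.37 -2 0.1 15.6 0 0.15 0; 0.37 -2 0 15.6 0 0.1 0; 0.37 -2 0 15.6 0 0 0; 0.37 0 0 0 0 0 0"
}}

```text
time_s: 17.12
position: [0.435, 0.2328, 0.2543]
tool_rot: [[0.751, 0.563, 0.346], [0.508, -0.827, 0.242], [0.422, -0.006, -0.907]]
ft_force: [-0.2, 0.6, -1.8]
grip_width: 0.0536
```

```bash
python3 - <<'E'
from h import *
o=st();print(o['tool_rot']);R=toolR(34.35,25);g=np.array([.465,.2537,.178])
plan(g-R[:,2]*.015,R,.37,n=5)
E
```

```text
17.12 p [0.435  0.2328 0.2543] w 0.05356305873844357 F [-0.2255  0.6453 -1.7649] q [ 8.9748  6.7486 98.42   13.4331 52.8919 58.7712]
[[ 0.751   0.5626  0.3458]
 [ 0.5078 -0.8267  0.2422]
 [ 0.4221 -0.0063 -0.9065]]
0.37 0.2 -0.0 13.9 -0.06 0.01 -0.05; 0.37 0.2 -0.0 13.9 -0.06 0.01 -0.05; 0.37 0.2 -0.0 13.9 -0.06 0.01 -0.05; 0.37 0.2 -0.0 13.9 -0.06 0.01 -0.05; 0.37 0.2 -0.1 13.9 -0.06 0.01 -0.05
```

{"api": "arm_command", "payload": {
  "rows": "0.37 0.2 0 13.9 -0.07 0 -0.06; 0.37 0.2 0 13.9 -0.07 0 -0.06; 0.37 0.2 0 13.9 -0.07 0 -0.06; 0.37 0 0 0 -0.07 0 -0.06"
}}

```text
time_s: 17.45
position: [0.4507, 0.2435, 0.2182]
tool_rot: [[0.747, 0.565, 0.35], [0.512, -0.825, 0.239], [0.424, 0.001, -0.906]]
ft_force: [-0.6, -0.1, -1.7]
grip_width: 0.0539
```

{"api": "arm_command", "payload": {
  "rows": "0.37 0.2 0 9 0 0 0; 0.37 0.2 0 9 0 0 0; 0.37 0.2 0 9 0 0 0; 0.37 0 0 0 0 0 0"
}}

```text
time_s: 17.78
position: [0.461, 0.2507, 0.194]
tool_rot: [[0.747, 0.565, 0.351], [0.512, -0.825, 0.239], [0.425, 0.001, -0.905]]
ft_force: [-0.2, -0.6, -2.0]
grip_width: 0.0536
```

{"api": "arm_command", "payload": {
  "rows": "0.37 0 0 5 0 0 0; 0.37 0 0 4 0 0 0; 0.37 0 0 0 0 0 0"
}}

```text
time_s: 18.03
position: [0.4643, 0.2529, 0.1866]
tool_rot: [[0.746, 0.565, 0.352], [0.512, -0.825, 0.239], [0.426, 0.002, -0.905]]
ft_force: [-0.1, 0.3, -1.5]
grip_width: 0.0538
```

{"api": "arm_command", "payload": {
  "rows": "0.37 -1.3 0 1 0 0 0; 0.37 -1.2 0 1 0 0 0; 0.37 0 0 2 0 0 0; 0.37 0 0 0 0 0 0"
}}

```text
time_s: 18.37
position: [0.4637, 0.2525, 0.1823]
tool_rot: [[0.746, 0.565, 0.352], [0.512, -0.825, 0.24], [0.426, 0.002, -0.905]]
ft_force: [-0.2, -0.5, -1.5]
grip_width: 0.0541
```

{"api": "arm_command", "payload": {
  "rows": "0.37 0 0 2 0 0 0; 0.37 0 0 0 0 0 0; 0.37 0 0 0 0 0 0"
}}

```text
time_s: 18.62
position: [0.4645, 0.253, 0.1806]
tool_rot: [[0.746, 0.565, 0.352], [0.512, -0.825, 0.24], [0.426, 0.002, -0.905]]
ft_force: [-0.6, -0.1, -1.7]
grip_width: 0.0541
```

{"api": "arm_command", "payload": {
  "rows": "0.37 0 0 1 0 0 0; 0.37 0 0 0 0 0 0; 0.37 0 0 0 0 0 0"
}}

```text
time_s: 18.87
position: [0.4649, 0.2533, 0.1801]
tool_rot: [[0.745, 0.565, 0.353], [0.512, -0.825, 0.24], [0.427, 0.002, -0.904]]
ft_force: [-1.9, 0.2, 0.9]
grip_width: 0.0539
```

{"api": "arm_command", "payload": {
  "rows": "0.37 0 0 1.2 0 0 0; 0.37 0 0 0 0 0 0; 0.35 0 0 0.4 0 0 0; 0.33 0 0 0.4 0 0 0; 0.32 0 0 0 0 0 0"
}}

```text
time_s: 19.28
position: [0.4658, 0.254, 0.1789]
tool_rot: [[0.745, 0.566, 0.354], [0.512, -0.825, 0.24], [0.428, 0.002, -0.904]]
ft_force: [-4.0, -0.9, 7.0]
grip_width: 0.058
```

{"api": "arm_command", "payload": {
  "rows": "0.3 0 0 0 0 0 0; 0.27 0 0 0 0 0 0; 0.2 0 0 0 0 0 0; 0.1 0 0 0 0 0 0; 0 0 0 0 0 0 0"
}}

```text
time_s: 19.7
position: [0.4656, 0.2537, 0.1779]
tool_rot: [[0.746, 0.565, 0.352], [0.512, -0.825, 0.24], [0.426, 0.002, -0.905]]
ft_force: [-0.1, 0.1, 0.3]
grip_width: 0.085
```

{"api": "arm_command", "payload": {
  "rows": "0 0 0 0 0 0 0; 0 0 0 0 0 0 0; 0 0 0 0 0 0 0"
}}

```text
time_s: 19.95
position: [0.4655, 0.2537, 0.1779]
tool_rot: [[0.746, 0.565, 0.352], [0.512, -0.825, 0.24], [0.426, 0.002, -0.905]]
ft_force: [-0.2, 0.5, -0.3]
grip_width: 0.0856
```

{"api": "arm_command", "payload": {
  "rows": "0 0 0 -4 0 0 0; 0 0 0 -6 0 0 0; 0 0 0 -10 0 0 0; 0 0 0 -20 0 0 0; 0 0 0 -20 0 0 0"
}}

```text
time_s: 20.37
position: [0.4437, 0.239, 0.2333]
tool_rot: [[0.746, 0.565, 0.352], [0.512, -0.825, 0.239], [0.426, 0.002, -0.905]]
ft_force: [-0.2, 0.1, -0.2]
grip_width: 0.0854
```

{"api": "arm_command", "payload": {
  "rows": "0 0 0 -30 0 0 0; 0 0 0 -30 0 0 0; 0 0 0 -30 0 0 0; 0 -8 0 -20 0 0 0; 0 0 0 0 0 0 0"
}}

```text
time_s: 20.78
position: [0.3986, 0.2082, 0.3327]
tool_rot: [[0.743, 0.565, 0.359], [0.512, -0.825, 0.24], [0.432, 0.006, -0.902]]
ft_force: [0.6, 0.2, 0.7]
grip_width: 0.0858
```

```bash
python3 - <<'E'
from h import *
o=st();s=eyes.get_image("scene");t=eyes.get_image("top");cv2.imwrite("pics/f_s.png",s[...,::-1]);cv2.imwrite("pics/f_t.png",t[...,::-1])
s0=cv2.imread("pics/scene0.png")[...,::-1];t0=cv2.imread("pics/top0.png")[...,::-1]
for l,a,b,x in(("rest scene",s0,s,(265,248,350,366)),("rest top",t0,t,(172,212,250,262)),("vialA top",t0,t,(374,180,408,200)),("marker top",t0,t,(388,225,432,275)),("vialA sc",s0,s,(330,145,342,184))):
    A=cv2.cvtColor(np.ascontiguousarray(a[x[1]:x[3],x[0]:x[2]]),cv2.COLOR_RGB2GRAY).astype(np.float32);B=cv2.cvtColor(np.ascontiguousarray(b[x[1]:x[3],x[0]:x[2]]),cv2.COLOR_RGB2GRAY).astype(np.float32)
    D=abs(cv2.GaussianBlur(A,(3,3),0)-cv2.GaussianBlur(B,(3,3),0));print(l,"diff mean",D.mean(),"max",D.max(),"shift",cv2.phaseCorrelate(A,B))
c=t[215:262,280:325].max(2);m=(c<100).astype(np.uint8);n,l,q,ce=cv2.connectedComponentsWithStats(m);print("vial top",q[1:],ce[1:]+[280,215])
E
```

```text
20.78 p [0.3986 0.2082 0.3327] w 0.08579199036813166 F [0.6442 0.2086 0.6893] q [ 5.9212 -2.1686 94.5114 12.8309 65.2377 58.3574]
rest scene diff mean 12.434054 max 35.625 shift ((0.10206514710906589, -0.01279281081364303), 0.9410934518884729)
rest top diff mean 2.7215385 max 69.5 shift ((-0.08029756821896683, 0.15341291914703348), 0.9100141258239746)
vialA top diff mean 1.5520221 max 5.9375 shift ((0.050672415156416406, 0.09636302844375777), 1.012235943476359)
marker top diff mean 1.5005398 max 3.125 shift ((0.46597619999823436, -0.06359563552319258), 1.1698677270677356)
vialA sc diff mean 9.522303 max 75.375 shift ((0.0863638503874764, 0.024834262602048796), 0.8261395861705144)
vial top [[ 12  11  18  19 263]] [[300.384  234.6464]]
```

The tongs are home (shift ≤0.15 px in both views), the vial stands on the pan, and the tall vial and marker haven't moved. Handing in.

```bash
python3 -c "
from rig import env;print(env.close_job())"
```

```text
the job is handed in; nothing more can be done
None
```

The short vial is standing upright on the balance pan, and the tongs are back in their rest with the gripper well clear. I handed the job in at about 21 s of the 72 s allowed.

**What I did:**
- I took the tongs from the rest and reached in under the riser's front edge at a 30° slope.
- I squeezed them on the short vial (the right-hand one) and carried it upright to the balance.
- I lowered it until the pan took about 1.6 N, let the tongs open slowly while still holding them, drew straight back, and put them home.

**Last checks:**
- **Short vial:** its blob in the top view is within about 2 px of the position predicted for the pan's centre, and it has not moved since release. It looked upright in the scene view after release.
- **Tongs:** their picture matches the starting picture to within 0.15 px in both views.
- **Tall vial and marker:** the tall vial matches to 0.1 px in the top view. The marker comparison came out at 0.5 px, with almost no brightness difference.
- **Forces:** the largest wrist force I read was about 12 N, when the closing fingers pressed the tongs onto their ledge.

**Checks that disagreed:**
- The grip stopped at 34 mm on the vial instead of the expected 36 mm, which I put down to the fingers giving under 45 N.
- The final difference pictures for the rest also showed brightness changes: a mean of 12 in the scene view and a peak of 70 in the top view. I attribute these to lighting and the arm in view. By then I had used all 12 picture views, so I did not look at those frames by eye.

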